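# Load a coin jar through the spring gate of a storage lane

### The job

Take the blue-capped coin jar and push it through the orange spring gate into the storage lane, letting the gate swing shut behind it. Slide it on until it meets the rubber end stop and press it home there with about 9 newtons for half a second, never ramming it; then let go and leave it standing in the lane behind the shut gate, the other jar and the mug left where they are.

Things in the scene. Friction and masses are not known exactly. Their poses are not given: they have to be found in the camera images.
- jar_mid (a point): Centre, half-way up, of the clear coin jar with the BLUE cap (0.3 to 0.6 kg), foot 57 mm below. Round body 60 mm diameter, 62 mm high; neck 32 mm; blue cap 40 mm diameter, 78 to 114 mm above the foot. Grip the cap at its middle, 96 mm above the foot (39 mm above this point); with the fingers closing along the lane's length it cannot pivot when pushed.
- jar_yellow_mid (a point): Centre, half-way up, of the other jar, same shape and size but with a yellow cap. Leave it alone.
- mug: White mug, 80 mm diameter, 90 mm high, handle on its +y side; origin at the centre of its underside. Leave it alone.
- lane: Storage lane for one jar, fixed. Origin on the desk, on the centre line, at the mouth where the shut gate stands; x points along the lane, the way the jar goes in, y left, z up. Floor plate 4 mm thick, x -65 to 220 mm. Clear walls 66 mm apart (y -33 to 33); before x = 90 mm the left one is set back for the open gate.
- slot (a point): Point on the lane's centre line at x = 105 mm, level with the tops of two steel lips (78 mm above the desk, undersides 74 mm) that run along both walls from x = 0 to 220 mm, 48 mm apart: no jar goes in from above. The body slides beneath them, neck and cap stand up through the slot. With the jar on the floor plate its shoulder is 8 mm below the lips, its cap 4 mm above.
- entry (a point): Point on the lane floor (4 mm above the desk), centre line, x = -55 mm, in front of the gate: a jar can be lowered here between two green guide wings, 46 mm tall, which narrow from 107 mm apart at x = -50 mm to 70 mm at x = 0.
- gate (a joint): Angle of the orange flap at the mouth (rad): 0 shut, 1.57 open along the left wall, most 1.62. Plate 66 mm long, 52 mm high, 4 mm thick, lower edge 10 mm above the desk, on an upright pin at lane x = 0, y = 40 mm; opens only inwards (lane +x). Its spring bears on the jar with 1 to 4 N, towards the right wall; it can swing shut once the jar's centre is past lane x = 93 mm.
- stop: Adjustable end stop; origin at its fixed grey foot, on the lane floor at x = 214 mm. Before it a clamped carrier holds a sprung rubber pad, 32 to 64 mm above the desk. Its place differs each time, unmeasured: the jar meets the pad with its centre between lane x = 105 and 135 mm; feel for it. Pad: 5 N per mm, bottoms after 11 mm. Over 5 N is home; over 16 N spoils it.
Not all that is in view belongs to the job. What is shaped like the part that bears jar_mid but purple is not meant.

How it is judged:
On the way, in this order (a step that is already met when the one before it is completed fails the run):
1. the jar holds the spring gate open (value of joint gate above 0.8 rad and contact force between jar and gate above 0.3 N and x of jar_mid in the frame of lane above 0.01 m), for 0.1 s.
2. the gate has swung shut behind the jar, and the jar is pressed home against the rubber stop with more than 5 N for 0.25 s (value of joint gate below 0.08 rad and contact force between jar and stop_pad above 5 N and x of jar_mid in the frame of lane between 0.095 and 0.15 m and y of jar_mid in the frame of lane between -0.01 and 0.01 m), for 0.25 s.
At the end, for the whole second after the job is handed in: The blue-capped jar stands upright (within 0.1 rad) on the lane floor, its centre 95 to 150 mm beyond the gate line and within 10 mm of the centre line, at rest and released, and the gate is shut (below 0.08 rad) (x of jar_mid in the frame of lane between 0.095 and 0.15 m and y of jar_mid in the frame of lane between -0.01 and 0.01 m and value of joint gate below 0.08 rad and angle between jar_mid's own z axis and vertical below 0.1 rad and height (world z) of jar_mid below 0.066 m and linear speed of jar below 0.02 m/s and contact force between the fingers and jar below 0.1 N); the robot touches nothing.
It fails at once if the jar is pressed against the rubber stop with more than 16 N (contact force between jar and stop_pad above 16 N).
It fails at once if the gate is forced with more than 20 N (contact force between anything else and gate above 20 N).
It fails at once if the jar is tipped by more than 0.35 rad (angle between jar_mid's own z axis and vertical above 0.35 rad).
It fails at once if the other jar is moved by more than 20 mm (distance of jar_yellow_mid from where it was at the start of the episode above 0.02 m).
It fails at once if the mug is moved by more than 20 mm (distance of mug from where it was at the start of the episode above 0.02 m).
It also fails if it takes over 61 s, if anything falls off the work surface, if the arm or the gripper's body presses on something with over 40 N, if the wrist force passes 120 N, or if a joint passes its speed limit or range.

### The arm

A 6-joint arm with a two-finger parallel gripper is mounted at the origin on the work surface. World frame = base frame: x ahead of the robot, y to its left, z up, the work surface at z = 0. Lengths are in m, angles in rad, forces in N, time in s.
With the tool pointing down it reaches from about 0.275 to 0.85 m from the base axis. Payload 19 kg.
Tool frame: the origin (TCP) lies midway between the tips of the shut fingers; the grasp point (between the pads) lies 19 mm behind it; y points along the fingers, z is the direction in which the jaws open and shut, and the axes are right-handed (so a half turn about y gives the same grasp; the last joint's range is limited). The gripper opens to 85 mm and grips with 20 to 120 N. Pads are 22 mm wide; open, the fingers measure 114 mm over their backs; the gripper's body (76 mm by 85 mm) begins 54 mm behind the grasp point. The pads swing forward as they close: fully open they stand 13 mm farther back than shut.
Start: joints at [-1.373, 0.15, 1.437, -0, 1.554, -0.134], TCP at [0.187, -0.544, 0.231] pointing down, gripper open.
Joint ranges: [-2.8, 2.8], [-0.68, 2.1], [0.12, 2.68], [-1.39, 4.53], [0.16, 2.79], [-2.81, 2.81]. Speed limits (rad/s): [1.89, 1.89, 2.22, 3.01, 3.01, 3.01].

### API

Orientations are given as a rotation vector (axis times angle).
In Python, from workcell import state, imaging, bot gives the robot as it stands. The module is installed in compiled form; this text tells all that it offers.
- The arm moves only by the tool jog_arm, never from a script. Its argument "moves" is a list of rows, each an object of numbers: "ax", "ay", "az": the turn, a rotation vector about the tool's x, y, z normalised to -1 to 1, where 1 is 5 degrees; "dx", "dy", "dz": the shift along the tool's x, y, z normalised to -1 to 1, where 1 is 40 mm; "claw": the opening, from -1 (shut) to 1 (fully open), so that 0 is half open. A call has exactly 5 rows; each row shifts and turns the commanded pose from where the row before left it, along the tool's axes as they then stand; what a row does not reach is not made up. A row lasts 1/10 s, in which the tool goes at most 50 mm and 8.59 degrees, less where a joint would pass 70% of its speed; a pose out of reach is approached as far as the arm can. A call with a number of a shift or a turn outside -1 to 1 is refused whole. A call with a gripper value outside its range is refused whole. The fingers move at their own pace and stop on an object; the grip force is fixed at half the most. Time passes only in rows, so rows that do not move let the fingers close, or fill a call up. It gives the time, the measured TCP pose, the force and the opening at its end, in the units of the state.
- state(): the state, without advancing time (a new reading comes with each control period).
- imaging.capture(name): name is "scene" or "side" or "wrist"; returns the picture (384x512x3 uint8, red, green, blue); there is no depth.
- imaging.camera_params(name): a dict with "fx", "fy", "cx", "cy" (pixels), "k1" (the pictures are not rectified: a ray, as slopes to the right and down, at radius r is drawn at 1 + k1 r^2 times it, then the intrinsics apply), "world_from_camera" (4x4, takes a point from camera to world coordinates); the wrist camera has in their place "T_tool_cam" (4x4, takes a point from camera to tool coordinates, whose origin is the TCP and whose axes are the tool frame's). Camera axes: x right, y up, looking along -z (the intrinsics and any distortion apply to the point x, -y, -z); pixel columns grow to the right and rows downward; lengths in m; the calibration is good to about 2 mm. A picture is of the moment at which its call begins: read the wrist's pose just before it. camera_params takes no time and is no camera call.
- bot.hand_in(): hands the job in, once; it reports no verdict.
The state is a dict: "time": time; "qpos": joint angles; "joint_velocities": joint speeds; "tau": joint torques, N m; "position": TCP position; "eef_rot": TCP orientation; "force": force on the tool from outside, world axes, zero at the start; "ft_torque": the same for the moment, N m; "grip_width": finger opening in m.
Only numpy, scipy, OpenCV 4.12 (cv2) and the standard library are available. Lean on these libraries where they do the work, as an engineer would, in place of code of your own. Each camera call takes 0.05 s, during which the arm holds its last target.

## Working session

There is one attempt and no reset: what is moved stays moved. The work goes in short steps, Python scripts to look and compute and a tool call to move; the robot and the scene stay as the last step left them, time stands still between calls to the robot, and variables do not carry over. Pictures are saved under pics/ and viewed, and the job is handed in when it is done.

Besides the shell and the picture viewer there is one more tool, called after "Call:" by a JSON object that holds its "name" and its "arguments", one argument or row to a line. jog_arm: Moves the arm, as the interface text tells. Its arguments: {"type":"object","properties":{"moves":{"type":"array"}},"required":["moves"]}

```bash
mkdir -p pics; ls; python3 - <<'E'
from workcell import state, imaging, bot
import cv2,numpy as np
s=state(); print({k:np.round(v,3).tolist() for k,v in s.items()})
for n in ["scene","side","wrist"]:
    im=imaging.capture(n); cv2.imwrite(f"pics/{n}0.png",im[:,:,::-1])
    print(n,{k:np.round(v,4).tolist() for k,v in imaging.camera_params(n).items()})
E
```

```text
pics
{'time': 0.0, 'qpos': [-1.373, 0.151, 1.438, -0.0, 1.554, -0.134], 'joint_velocities': [0.001, 0.0, 0.0, 0.001, 0.0, 0.001], 'tau': [0.001, -71.305, -57.087, -0.0, 0.009, -0.0], 'position': [0.187, -0.543, 0.231], 'eef_rot': [-0.342, 2.043, -2.04], 'force': [0.247, 0.058, -0.382], 'ft_torque': [0.032, -0.021, 0.025], 'grip_width': 0.085}
scene {'fx': 348.8926, 'fy': 348.8926, 'cx': 254.5237, 'cy': 194.5927, 'k1': -0.0481, 'world_from_camera': [[0.8395, -0.3547, 0.4117, 0.919], [0.543, 0.52, -0.6594, -0.683], [0.0198, 0.7771, 0.6291, 0.7495], [0.0, 0.0, 0.0, 1.0]]}
side {'fx': 432.179, 'fy': 432.179, 'cx': 253.1801, 'cy': 183.9647, 'k1': -0.0944, 'world_from_camera': [[-0.9772, 0.1164, -0.1775, 0.2479], [-0.2117, -0.476, 0.8536, 1.0708], [0.0149, 0.8717, 0.4898, 0.6928], [0.0, 0.0, 0.0, 1.0]]}
wrist {'fx': 281.8009, 'fy': 281.8009, 'cx': 256.0234, 'cy': 196.4028, 'k1': 0.0016, 'T_tool_cam': [[-0.0008, -0.9602, -0.2795, -0.0703], [-0.0001, 0.2795, -0.9602, -0.1419], [1.0, -0.0007, -0.0004, 0.0009], [0.0, 0.0, 0.0, 1.0]]}
```

View pics/scene0.png

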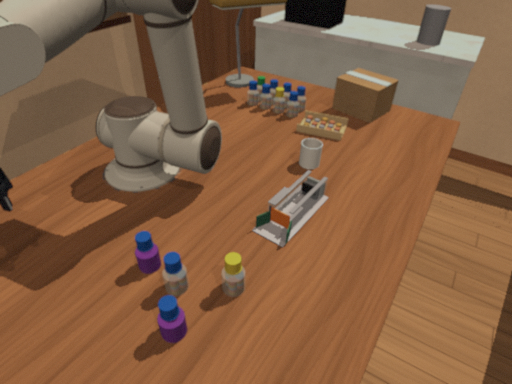

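View pics/side0.png

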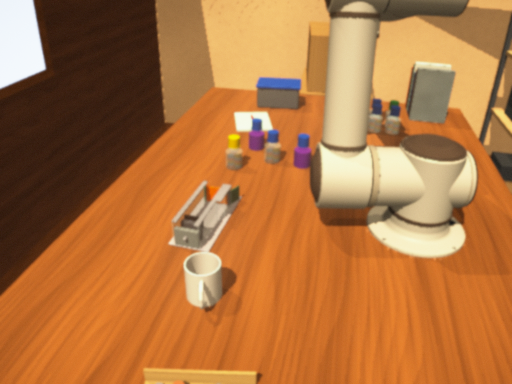

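View pics/wrist0.png

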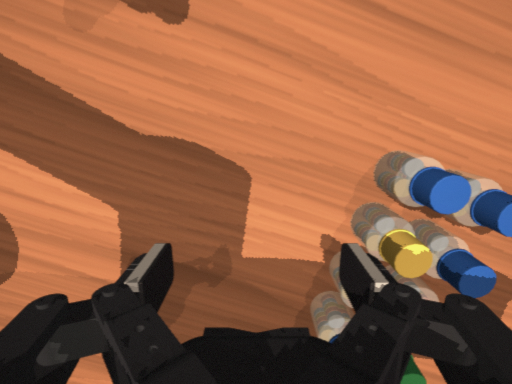

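```bash
cat > h.py <<'E'
import numpy as np,cv2
from workcell import state, imaging
from scipy.spatial.transform import Rotation as R
def ray(n,u,v,st=None):
    c=imaging.camera_params(n)
    K=np.array([[c['fx'],0,c['cx']],[0,c['fy'],c['cy']],[0,0,1.]])
    p=cv2.undistortPoints(np.array([[[u,v]]],float),K,np.array([c['k1'],0,0,0,0.]))[0,0]
    T=c['world_from_camera'] if 'world_from_camera' in c else tool(st)@c['T_tool_cam']
    T=np.array(T); d=T[:3,:3]@np.array([p[0],-p[1],-1]); return T[:3,3],d/np.linalg.norm(d)
def tool(st):
    T=np.eye(4);T[:3,:3]=R.from_rotvec(st['eef_rot']).as_matrix();T[:3,3]=st['position'];return T
def onz(n,u,v,z,st=None):
    o,d=ray(n,u,v,st); return o+d*(z-o[2])/d[2]
def tri(*rs):
    A=sum(np.eye(3)-np.outer(d,d) for o,d in rs);b=sum((np.eye(3)-np.outer(d,d))@o for o,d in rs)
    p=np.linalg.solve(A,b); return p,[np.linalg.norm(np.cross(p-o,d)) for o,d in rs]
def proj(n,P,st=None):
    c=imaging.camera_params(n);T=np.array(c['world_from_camera'] if 'world_from_camera' in c else tool(st)@c['T_tool_cam'])
    q=np.linalg.inv(T)@np.append(P,1);x,y=q[0]/-q[2],-q[1]/-q[2];f=1+c['k1']*(x*x+y*y)
    return c['fx']*x*f+c['cx'],c['fy']*y*f+c['cy']
E
python3 - <<'E'
from h import *
a=cv2.imread('pics/scene0.png');b=cv2.imread('pics/side0.png')
cv2.imwrite('pics/c1.png',cv2.resize(a[225:345,120:260],None,fx=5,fy=5,interpolation=2)[:600,:800])
cv2.imwrite('pics/c2.png',cv2.resize(a[165:245,245:345],None,fx=7,fy=7,interpolation=2))
cv2.imwrite('pics/c3.png',cv2.resize(b[110:260,160:320],None,fx=4,fy=4,interpolation=2))
for n,im in(('scene',a),('side',b)):
    hsv=cv2.cvtColor(im,cv2.COLOR_BGR2HSV)
    for nm,lo,hi in(('blue',(105,150,60),(122,255,255)),('purple',(125,100,50),(155,255,255)),('yellow',(24,150,100),(35,255,255))):
        m=cv2.inRange(hsv,lo,hi);k,l,s,c=cv2.connectedComponentsWithStats(m)
        for i in range(1,k):
            if s[i,4]>30: print(n,nm,s[i],c[i].round(1),onz(n,*c[i],.096).round(3))
E
```

```text
scene blue [250  81   7   8  44] [252.6  84.7] [0.018 0.717 0.096]
scene blue [263  80  14  13  91] [269.2  85.8] [0.092 0.752 0.096]
scene blue [285  84  19  16 133] [294.   91.6] [0.224 0.761 0.096]
scene blue [136 232  17  19 241] [143.5 241. ] [ 0.36  -0.315  0.096]
scene blue [165 253  16  20 265] [172.3 262.5] [ 0.469 -0.326  0.096]
scene blue [159 296  20  25 377] [168.2 307.8] [ 0.547 -0.423  0.096]
scene purple [135 244  25  29 470] [148.1 259.3] [ 0.414 -0.352  0.096]
scene purple [158 307  28  35 580] [172.6 327.3] [ 0.587 -0.451  0.096]
scene yellow [225 252  16  14 180] [232.6 258.7] [ 0.582 -0.236  0.096]
side blue [259  79  40   9 254] [279.3  83. ] [ 0.553 -0.984  0.096]
side purple [251 130  11   7  64] [255.8 133.1] [ 0.534 -0.335  0.096]
side purple [296 146  13  14 108] [301.6 151.1] [ 0.356 -0.222  0.096]
side yellow [229 134  11   8  58] [233.4 137.5] [ 0.601 -0.276  0.096]
```

View pics/c1.png

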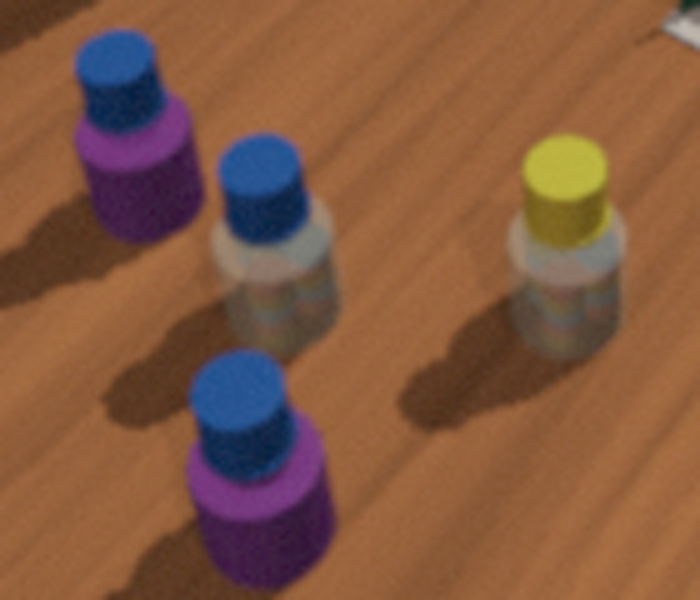

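View pics/c2.png

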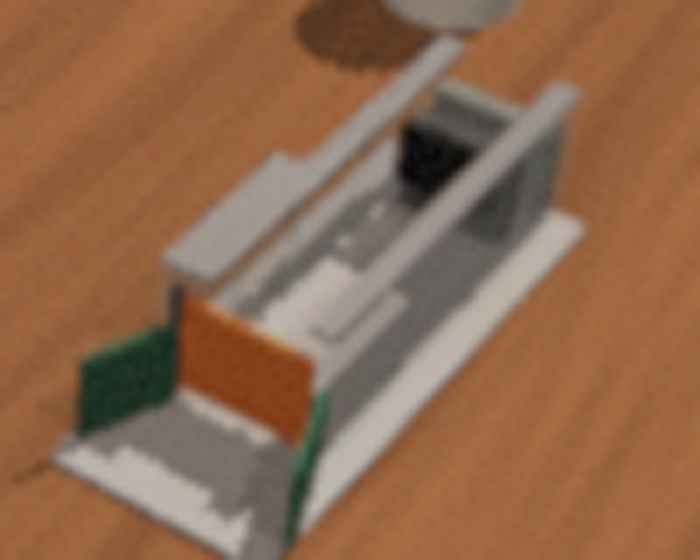

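View pics/c3.png

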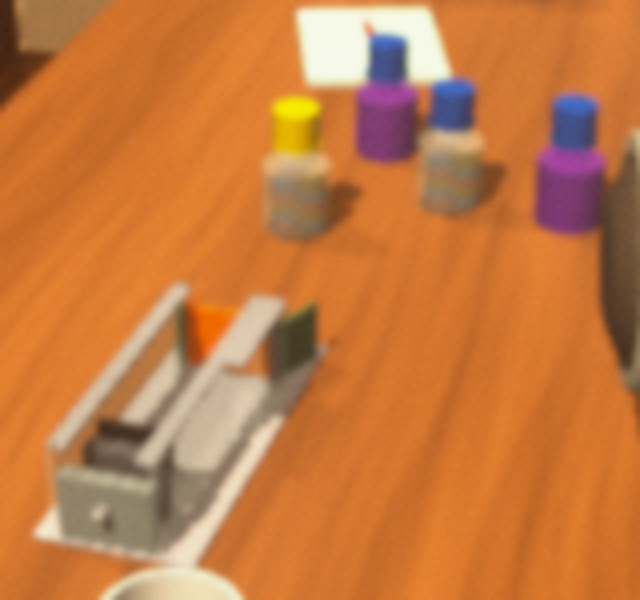

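```bash
python3 - <<'E'
from h import *
f=lambda x,y:(x/7+245,y/7+165)
g=lambda x,y:(x/4+160,y/4+110)
for nm,p,z in(('plate FL',(52,458),.004),('plate BR',(585,228),.004),('Llip outer front',(165,258),.078),('Llip inner front',(210,278),.078),('Llip end',(465,42),.078),('Rlip end R',(578,95),.078),('Rlip near inner',(318,332),.078),('pin top',(182,298),.062),('gate right top',(312,360),.062)):
    print(nm,onz('scene',*f(*p),z).round(4))
for nm,p,z in(('plate BL',(192,566),.004),('plate BR',(38,532),.004),('plate FL',(325,345),.004),('Rlip end',(52,440),.078),('Llip end in',(150,458),.078)):
    print('side',nm,onz('side',*g(*p),z).round(4))
# cap via both
print(tri(ray('scene',172.3,262.5),ray('side',160+452/4,110+104/4)))
print(onz('scene',120+262/5,225+160/5,.114))
print(onz('side',160+452/4,110+90/4,.114))
# yellow
print('y',tri(ray('scene',232.6,258.7),ray('side',160+296/4,110+125/4)))
E
```

```text
plate FL [ 0.5193 -0.0494  0.004 ]
plate BR [0.6475 0.2264 0.004 ]
Llip outer front [0.533  0.0154 0.078 ]
Llip inner front [0.5556 0.0149 0.078 ]
Llip end [0.5693 0.2345 0.078 ]
Rlip end R [0.632  0.2255 0.078 ]
Rlip near inner [0.6098 0.0105 0.078 ]
pin top [0.5436 0.0134 0.062 ]
gate right top [0.6087 0.0101 0.062 ]
side plate BL [0.5349 0.2408 0.004 ]
side plate BR [0.6435 0.2306 0.004 ]
side plate FL [ 0.5169 -0.045   0.004 ]
side Rlip end [0.6281 0.229  0.078 ]
side Llip end in [0.5616 0.2333 0.078 ]
(array([ 0.46919195, -0.32568362,  0.09528297]), [np.float64(0.0005636548272625493), np.float64(0.0005636548272624891)])
[ 0.47006459 -0.32346232  0.114     ]
[ 0.46800326 -0.31193679  0.114     ]
y (array([ 0.58658111, -0.23809232,  0.10023626]), [np.float64(0.00260391066623656), np.float64(0.00260391066623674)])
```

Candidates in the scene picture: purple-bodied with blue caps at (143,241) and (168,308), clear body with yellow cap at (233,259), background bottles around (253–300,85), and the clear body with blue cap at (172,262). I choose the last one; the crop confirms a clear body with coins and a blue cap.

```bash
cat >> h.py <<'E'
def plan(P,yaw,st=None):
    "shift in tool axes (units of 40mm) and turn (units of 5deg) to reach TCP P, tool y down, tool z horizontal at yaw"
    st=st or state();T=tool(st);z=np.array([np.cos(yaw),np.sin(yaw),0]);y=np.array([0,0,-1.]);x=np.cross(y,z)
    G=np.stack([x,y,z],1);rv=R.from_matrix(T[:3,:3].T@G).as_rotvec()
    d=T[:3,:3].T@(np.array(P)-T[:3,3])
    print('d units',(d/.04).round(3),'turn units',(np.degrees(rv)/5).round(2),'tool x',T[:3,0].round(3),'z',T[:3,2].round(3))
E
python3 - <<'E'
from h import *
for yw in(86,-94):
    plan((.469,-.326,.231),np.radians(yw))
E
```

```text
d units [-8.430e+00 -1.000e-03 -2.846e+00] turn units [ 0.00e+00 -3.14e+01 -1.00e-02] tool x [-0.945 -0.326 -0.   ] z [ 0.326 -0.945 -0.001]
d units [-8.430e+00 -1.000e-03 -2.846e+00] turn units [0.01 4.6  0.  ] tool x [-0.945 -0.326 -0.   ] z [ 0.326 -0.945 -0.001]
```

Call:
{"name": "jog_arm", "arguments": {
  "moves": [
    {"dx": -0.8,"dz": -0.2,"ay": 0.92,"claw": 1},
    {"dx": -0.8,"dz": -0.2,"ay": 0.92,"claw": 1},
    {"dx": -0.8,"dz": -0.2,"ay": 0.92,"claw": 1},
    {"dx": -0.8,"dz": -0.2,"ay": 0.92,"claw": 1},
    {"dx": -0.8,"dz": -0.2,"ay": 0.92,"claw": 1}
  ]
}}

```text
schema error: expected keys ax, ay, az, dx, dy, dz, claw
```

```bash
python3 -c "
from h import *
plan((.469,-.326,.231),np.radians(-94))"
```

```text
d units [-8.430e+00 -1.000e-03 -2.846e+00] turn units [0.01 4.6  0.  ] tool x [-0.945 -0.326 -0.   ] z [ 0.326 -0.945 -0.001]
```

Call:
{"name": "jog_arm", "arguments": {
  "moves": [
    {"ax": 0,"az": 0,"dy": 0,"dx": -0.8,"dz": -0.2,"ay": 0.92,"claw": 1},
    {"ax": 0,"az": 0,"dy": 0,"dx": -0.8,"dz": -0.2,"ay": 0.92,"claw": 1},
    {"ax": 0,"az": 0,"dy": 0,"dx": -0.8,"dz": -0.2,"ay": 0.92,"claw": 1},
    {"ax": 0,"az": 0,"dy": 0,"dx": -0.8,"dz": -0.2,"ay": 0.92,"claw": 1},
    {"ax": 0,"az": 0,"dy": 0,"dx": -0.8,"dz": -0.2,"ay": 0.92,"claw": 1}
  ]
}}

```text
time: 0.65
position: [0.3383, -0.4766, 0.2313]
eef_rot: [-0.08, -2.184, 2.184]
force: [-0.7, -0.9, 0.3]
grip_width: 0.0857
```

```bash
python3 -c "
from h import *
plan((.469,-.326,.231),np.radians(-94))"
```

```text
d units [-2.985  0.007 -3.992] turn units [ 0.   -0.04  0.  ] tool x [-0.997  0.073  0.   ] z [-0.073 -0.997 -0.   ]
```

Call:
{"name": "jog_arm", "arguments": {
  "moves": [
    {"ax": 0,"az": 0,"dy": 0,"dx": -0.6,"dz": -0.8,"ay": 0,"claw": 1},
    {"ax": 0,"az": 0,"dy": 0,"dx": -0.6,"dz": -0.8,"ay": 0,"claw": 1},
    {"ax": 0,"az": 0,"dy": 0,"dx": -0.6,"dz": -0.8,"ay": 0,"claw": 1},
    {"ax": 0,"az": 0,"dy": 0,"dx": -0.6,"dz": -0.8,"ay": 0,"claw": 1},
    {"ax": 0,"az": 0,"dy": 0,"dx": -0.6,"dz": -0.8,"ay": 0,"claw": 1}
  ]
}}

```text
time: 1.15
position: [0.4688, -0.3246, 0.2311]
eef_rot: [-0.076, -2.186, 2.186]
force: [-0.2, -0.2, 0.1]
grip_width: 0.0856
```

```bash
python3 -c "
from h import *
s=state();plan((.469,-.326,.231),np.radians(-94),s)
im=imaging.capture('wrist');cv2.imwrite('pics/w1.png',im[:,:,::-1])
m=cv2.inRange(cv2.cvtColor(im,cv2.COLOR_RGB2HSV),(105,120,60),(122,255,255));k,l,S,c=cv2.connectedComponentsWithStats(m)
print(proj('wrist',(.469,-.326,.114),s))
for i in range(1,k):
  if S[i,4]>100: print(S[i],c[i],onz('wrist',*c[i],.114,s))
"
```

```text
d units [-0.008  0.003  0.033] turn units [0. 0. 0.] tool x [-0.998  0.07   0.   ] z [-0.07  -0.998 -0.   ]
(np.float64(256.1927410312342), np.float64(191.36108274813185))
[ 325   74   55   47 2067] [352.26802129  97.27672956] [ 0.54768216 -0.41500009  0.114     ]
[ 235  164   40   46 1477] [254.26743399 186.67704807] [ 0.47371457 -0.32449526  0.114     ]
[ 234  257   35   49 1447] [251.23911541 281.01036628] [ 0.37215252 -0.31412849  0.114     ]
```

View pics/w1.png

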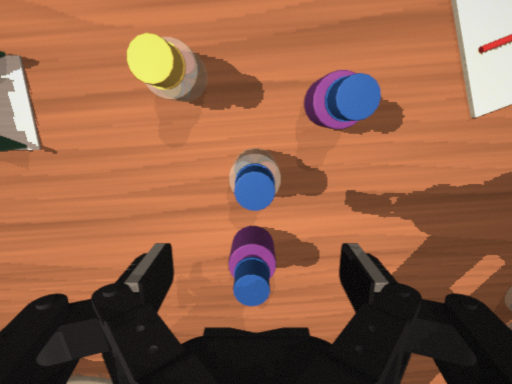

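Picture w1: clear jar with the blue cap centred at (254,189), between the pads' axis; purple ones at (252,281) and (352,97), yellow at (152,58). Descend onto it.

Call:
{"name": "jog_arm", "arguments": {
  "moves": [
    {"ax": 0,"az": 0,"dy": 0.8,"dx": -0.03,"dz": 0,"ay": 0,"claw": 1},
    {"ax": 0,"az": 0,"dy": 0.8,"dx": 0,"dz": 0,"ay": 0,"claw": 1},
    {"ax": 0,"az": 0,"dy": 0.8,"dx": 0,"dz": 0,"ay": 0,"claw": 1},
    {"ax": 0,"az": 0,"dy": 0.8,"dx": 0,"dz": 0,"ay": 0,"claw": 1},
    {"ax": 0,"az": 0,"dy": 0.7,"dx": 0,"dz": 0,"ay": 0,"claw": 1}
  ]
}}

```text
time: 1.7
position: [0.4688, -0.3258, 0.0735]
eef_rot: [-0.075, -2.186, 2.185]
force: [0.3, -0.6, -0.9]
grip_width: 0.0857
```

```bash
python3 -c "
from h import *
s=state();print(s['position'])
for n in ['wrist','side']:
  im=imaging.capture(n)
  if n=='side': im=cv2.resize(im[90:190,200:340],None,fx=5,fy=5)
  cv2.imwrite('pics/g_%s.png'%n,im[:,:,::-1])
"
```

```text
[ 0.46876805 -0.32583292  0.07349254]
```

View pics/g_wrist.png

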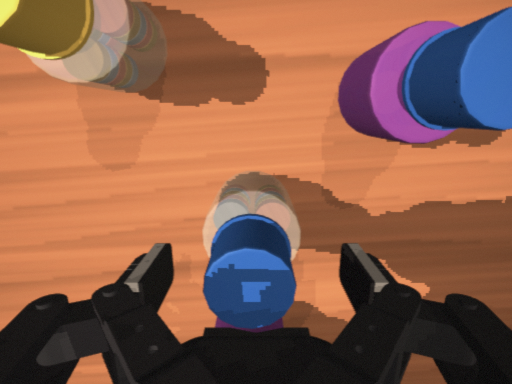

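View pics/g_side.png

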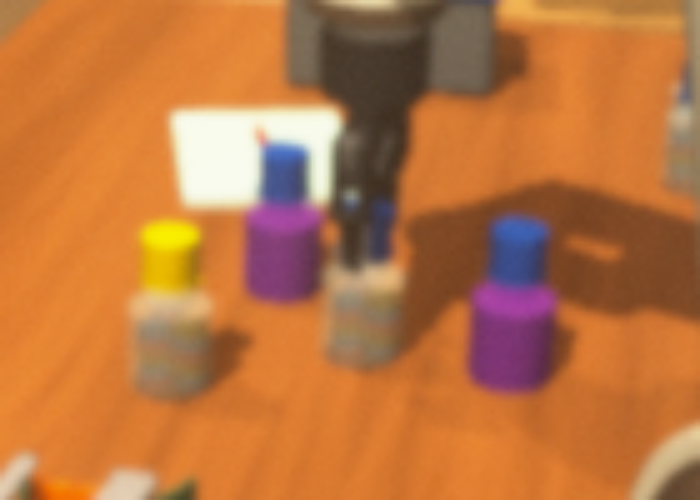

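```bash
python3 -c "
from h import *
s=state();print(s['position'], onz('wrist',250,284,.114,s),proj('wrist',s['position']+[0,0,.04],s))
"
```

```text
[ 0.46763757 -0.32484051  0.07166398] [ 0.47276285 -0.3241376   0.114     ] (np.float64(252.73526314914068), np.float64(291.31319158080356))
```

Call:
{"name": "jog_arm", "arguments": {
  "moves": [
    {"ax": 0,"az": 0,"dy": 0,"dx": -0.07,"dz": 0,"ay": 0,"claw": 1},
    {"ax": 0,"az": 0,"dy": 0,"dx": 0,"dz": 0,"ay": 0,"claw": -0.2},
    {"ax": 0,"az": 0,"dy": 0,"dx": 0,"dz": 0,"ay": 0,"claw": -1},
    {"ax": 0,"az": 0,"dy": 0,"dx": 0,"dz": 0,"ay": 0,"claw": -1},
    {"ax": 0,"az": 0,"dy": 0,"dx": 0,"dz": 0,"ay": 0,"claw": -1}
  ]
}}

```text
time: 2.3
position: [0.4724, -0.3262, 0.0763]
eef_rot: [-0.077, -2.186, 2.187]
force: [0.1, 3.0, 7.5]
grip_width: 0.0389
```

Call:
{"name": "jog_arm", "arguments": {
  "moves": [
    {"ax": 0,"az": 0,"dy": 0,"dx": 0,"dz": 0,"ay": 0,"claw": -1},
    {"ax": 0,"az": 0,"dy": 0,"dx": 0,"dz": 0,"ay": 0,"claw": -1},
    {"ax": 0,"az": 0,"dy": 0,"dx": 0,"dz": 0,"ay": 0,"claw": -1},
    {"ax": 0,"az": 0,"dy": 0,"dx": 0,"dz": 0,"ay": 0,"claw": -1},
    {"ax": 0,"az": 0,"dy": 0,"dx": 0,"dz": 0,"ay": 0,"claw": -1}
  ]
}}

```text
time: 2.8
position: [0.4724, -0.3262, 0.0763]
eef_rot: [-0.077, -2.186, 2.187]
force: [1.1, 3.8, 7.4]
grip_width: 0.0387
```

Call:
{"name": "jog_arm", "arguments": {
  "moves": [
    {"ax": 0,"az": 0,"dy": -0.3,"dx": 0,"dz": 0,"ay": 0,"claw": -1},
    {"ax": 0,"az": 0,"dy": -0.7,"dx": 0,"dz": 0,"ay": 0,"claw": -1},
    {"ax": 0,"az": 0,"dy": -0.8,"dx": 0,"dz": 0,"ay": 0,"claw": -1},
    {"ax": 0,"az": 0,"dy": -0.8,"dx": 0,"dz": 0,"ay": 0,"claw": -1},
    {"ax": 0,"az": 0,"dy": -0.4,"dx": 0,"dz": 0,"ay": 0,"claw": -1}
  ]
}}

```text
time: 3.3
position: [0.4724, -0.3268, 0.1992]
eef_rot: [-0.079, -2.185, 2.19]
force: [1.1, -0.9, -2.9]
grip_width: 0.0389
```

```bash
python3 -c "
from h import *
s=state();print(s['position'],s['force'],s['grip_width'])
plan((.580,-.10,.195),np.radians(-94),s)
for n in ['wrist','side']:
  im=imaging.capture(n)
  if n=='side': im=cv2.resize(im[60:180,180:340],None,fx=5,fy=5)
  cv2.imwrite('pics/l_%s.png'%n,im[:,:,::-1])
"
```

```text
[ 0.47235098 -0.32682269  0.19917261] [ 1.08540005 -0.89775078 -2.90830864] 0.038879969012456
d units [-2.29   0.097 -5.844] turn units [-0.03  0.   -0.03] tool x [-0.998  0.07  -0.003] z [-0.07  -0.998  0.002]
```

View pics/l_wrist.png

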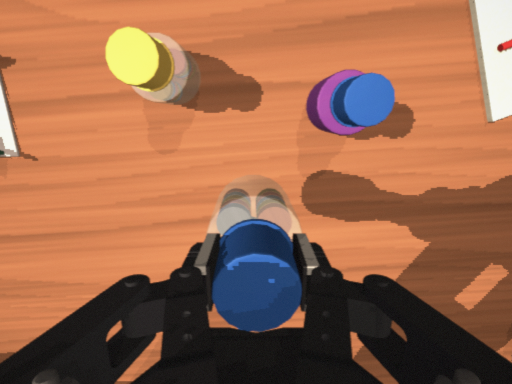

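View pics/l_side.png

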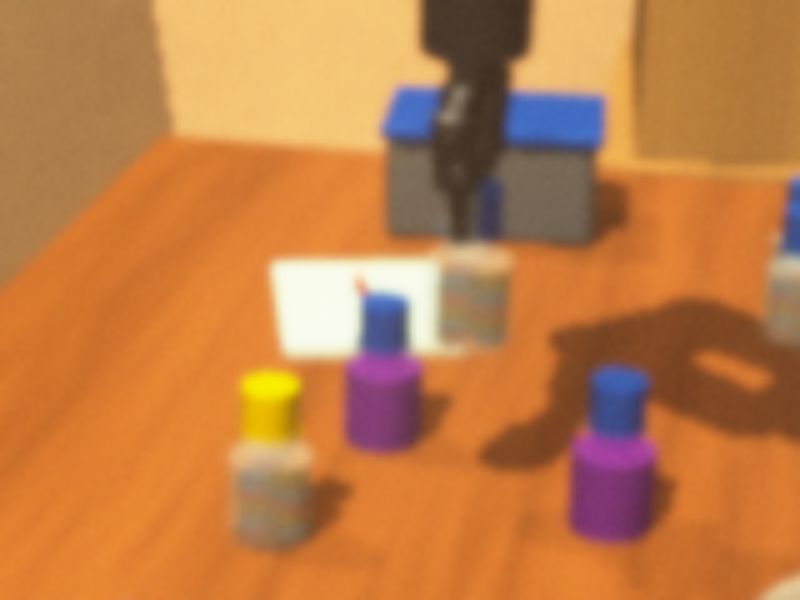

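```bash
python3 -c "
from h import *
s=state()
im=cv2.imread('pics/l_wrist.png')
m=cv2.inRange(cv2.cvtColor(im,cv2.COLOR_BGR2HSV),(105,120,60),(122,255,255));k,l,S,c=cv2.connectedComponentsWithStats(m)
for i in range(1,k):
  if S[i,4]>100:print(S[i],c[i])
z=s['position'][2]+.0385
print(s['position'],onz('wrist',257,288,z,s),proj('wrist',s['position']+[0,0,.0385],s))
cv2.imwrite('pics/l2.png',cv2.resize(im[160:350,150:370],None,fx=3.5,fy=3.1))
"
```

```text
[ 331   73   63   54 2706] [362.11492979 100.14929786]
[ 212  220   90  111 7800] [256.33820513 276.44987179]
[ 0.47254345 -0.32698694  0.19846227] [ 0.47267947 -0.32851616  0.23696227] (np.float64(253.4080279590364), np.float64(288.5032986094068))
```

View pics/l2.png

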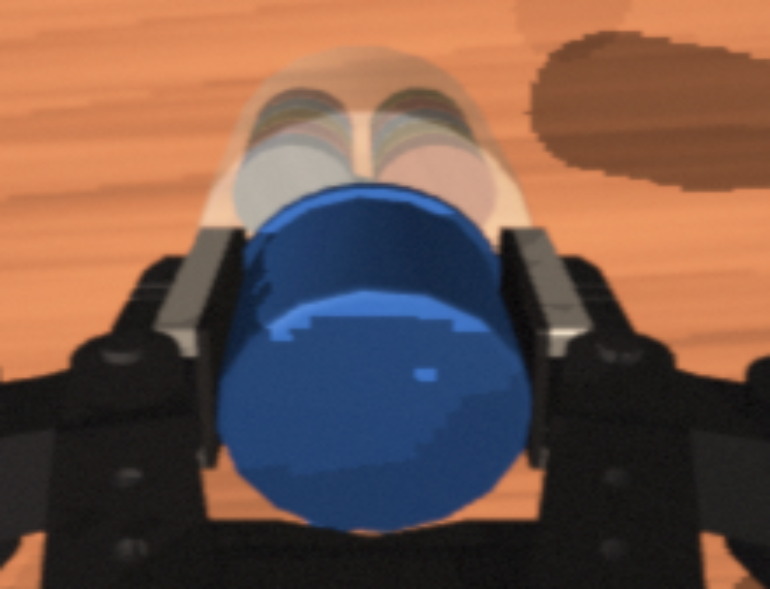

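Call:
{"name": "jog_arm", "arguments": {
  "moves": [
    {"ax": 0,"az": 0,"dy": -0.3,"dx": 0,"dz": -0.4,"ay": 0,"claw": -1},
    {"ax": 0,"az": 0,"dy": -0.3,"dx": 0,"dz": -0.7,"ay": 0,"claw": -1},
    {"ax": 0,"az": 0,"dy": -0.3,"dx": 0,"dz": -0.8,"ay": 0,"claw": -1},
    {"ax": 0,"az": 0,"dy": 0,"dx": 0,"dz": -0.8,"ay": 0,"claw": -1},
    {"ax": 0,"az": 0,"dy": 0,"dx": -0.2,"dz": -0.8,"ay": 0,"claw": -1}
  ]
}}

```text
time: 3.9
position: [0.489, -0.1854, 0.2312]
eef_rot: [-0.076, -2.186, 2.185]
force: [-0.4, 0.2, -2.6]
grip_width: 0.0388
```

Call:
{"name": "jog_arm", "arguments": {
  "moves": [
    {"ax": 0,"az": 0,"dy": 0,"dx": -0.4,"dz": -0.8,"ay": 0,"claw": -1},
    {"ax": 0,"az": 0,"dy": 0,"dx": -0.6,"dz": -0.7,"ay": 0,"claw": -1},
    {"ax": 0,"az": 0,"dy": 0,"dx": -0.7,"dz": -0.5,"ay": 0,"claw": -1},
    {"ax": 0,"az": 0,"dy": 0,"dx": -0.4,"dz": -0.3,"ay": 0,"claw": -1},
    {"ax": 0,"az": 0,"dy": 0,"dx": 0,"dz": 0,"ay": 0,"claw": -1}
  ]
}}

```text
time: 4.4
position: [0.5809, -0.0991, 0.23]
eef_rot: [-0.072, -2.188, 2.185]
force: [0.5, 0.3, -4.3]
grip_width: 0.0391
```

```bash
python3 -c "
from h import *
import json
s=state();print(s['position'],s['eef_rot'],s['force'],s['grip_width'])
json.dump({k:np.array(v).tolist() for k,v in s.items()},open('s3.json','w'))
im=imaging.capture('wrist');cv2.imwrite('pics/w3.png',im[:,:,::-1])
cv2.imwrite('pics/w3b.png',cv2.resize(im[0:240,0:260],None,fx=2.5,fy=2.5,interpolation=2)[:,:,::-1])
"
```

```text
[ 0.58085547 -0.09906172  0.23002938] [-0.07160904 -2.18752488  2.18507656] [ 0.54469475  0.30289905 -4.31452365] 0.03914948129741313
```

View pics/w3.png

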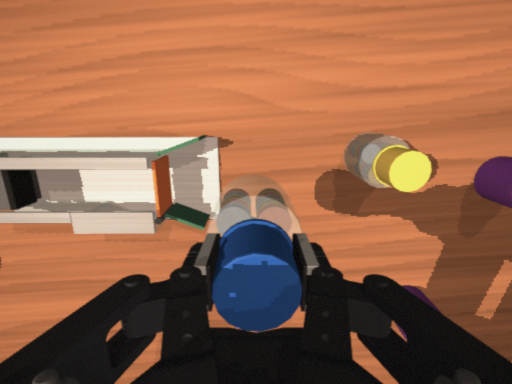

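```bash
python3 -c "
import cv2
im=cv2.imread('pics/w3.png');cv2.imwrite('pics/w3c.png',cv2.resize(im[125:245,0:245],None,fx=3.2,fy=4.8,interpolation=2))"
```

```text
(no output)
```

View pics/w3c.png

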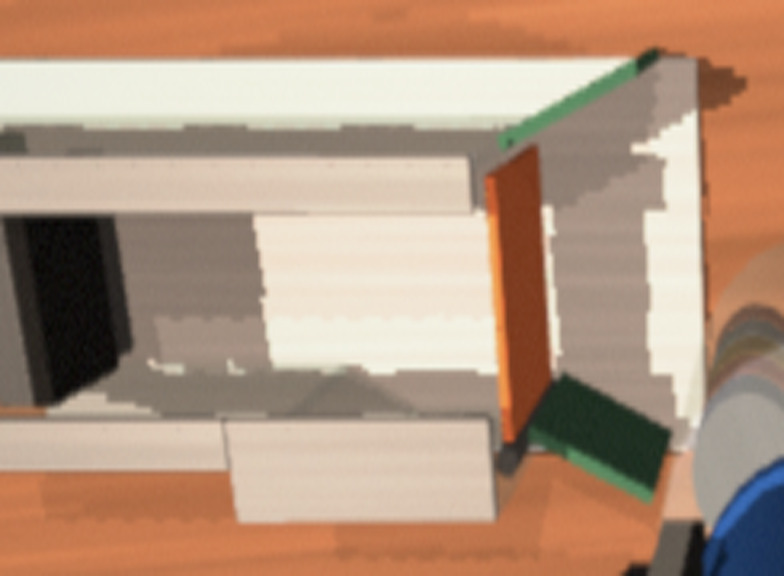

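```bash
python3 -c "
from h import *
import json
s={k:np.array(v) for k,v in json.load(open('s3.json')).items()}
f=lambda x,y:(x/3.2,125+y/4.8)
q=lambda x,y,z:onz('wrist',*f(x,y),z,s)
A=q(472,212,.078);B=q(40,214,.078);C=q(490,418,.078);D=q(40,414,.078)
print(A,B,C,D)
for a,b in((B,A),(D,C)):
  d=b-a;print('dir',np.degrees(np.arctan2(-d[1],-d[0])))
print('front dir',np.degrees(np.arctan2(*(A-C)[1::-1]))+90)
print('width',np.linalg.norm(A-C),'mid',(A+C)/2)
print('plate front',q(697,60,.004),q(700,440,.004),'gate top hinge/right',q(512,440,.062),q(488,175,.062))
"
```

```text
[0.60321596 0.01332149 0.078     ] [0.61219466 0.15568745 0.078     ] [0.5552182 0.0155077 0.078    ] [0.5664494  0.17008335 0.078     ]
dir 86.39126404876615
dir 85.84429159221229
front dir 87.39207497915436
width 0.04804752242905904 mid [0.57921708 0.01441459 0.078     ]
plate front [ 0.62580513 -0.05394742  0.004     ] [ 0.5182289  -0.04395639  0.004     ] gate top hinge/right [0.5438062  0.01500915 0.062     ] [0.60877037 0.01274934 0.062     ]
```

```bash
cat >> h.py <<'E'
YAW=np.radians(86.2);O=np.array([.580,.0135]);EX=np.array([np.cos(YAW),np.sin(YAW)]);EY=np.array([-EX[1],EX[0]])
def lane(x,y,z): return np.append(O+x*EX+y*EY,z)
def inlane(p): d=np.array(p[:2])-O; return np.array([d@EX,d@EY])*1000
E
python3 -c "
from h import *
plan(lane(-.055,-.0015,.135),YAW-np.pi)
a=cv2.imread('pics/scene0.png');cv2.imwrite('pics/c4.png',cv2.resize(a[165:225,265:335],None,fx=10,fy=10,interpolation=2))
"
```

```text
d units [ 0.146  2.38  -1.453] turn units [ 0.01 -0.02  0.02] tool x [-0.998  0.068  0.002] z [-0.068 -0.998 -0.001]
```

View pics/c4.png

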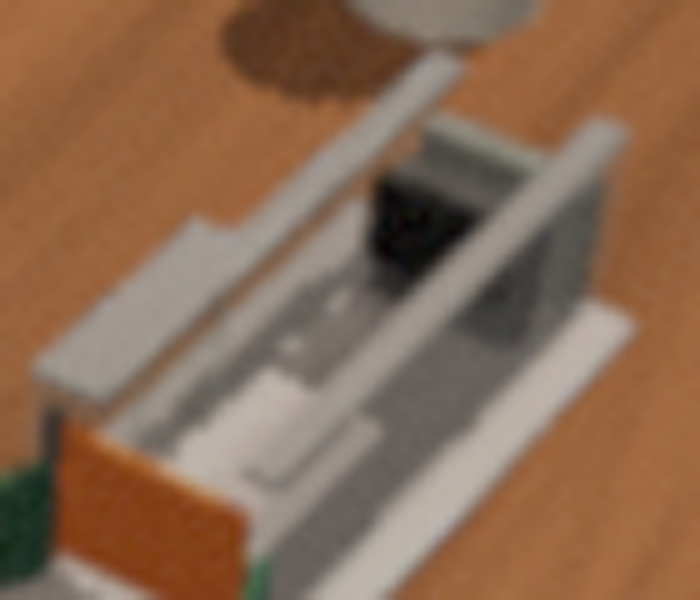

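```bash
python3 -c "
from h import *
for nm,p in(('L front in',(98,398)),('L back in',(465,65)),('R front in',(252,470)),('R front out',(280,488)),('R back in',(585,122)),('R back out',(630,132))):
  w=onz('scene',265+p[0]/10,165+p[1]/10,.078);print(nm,w.round(4),inlane(w).round(1))
"
```

```text
L front in [0.5553 0.0143 0.078 ] [-0.9 24.7]
L back in [0.5708 0.2319 0.078 ] [217.3  23.7]
R front in [0.6084 0.0117 0.078 ] [  0.1 -28.4]
R front out [0.6188 0.0094 0.078 ] [ -1.5 -39. ]
R back in [0.6178 0.2249 0.078 ] [213.5 -23.7]
R back out [0.6324 0.2283 0.078 ] [217.8 -38. ]
```

Call:
{"name": "jog_arm", "arguments": {
  "moves": [
    {"ax": 0,"az": 0,"dy": 0.3,"dx": 0.05,"dz": -0.5,"ay": 0,"claw": -1},
    {"ax": 0,"az": 0,"dy": 0.6,"dx": 0.05,"dz": -0.6,"ay": 0,"claw": -1},
    {"ax": 0,"az": 0,"dy": 0.7,"dx": 0.05,"dz": -0.35,"ay": 0,"claw": -1},
    {"ax": 0,"az": 0,"dy": 0.4,"dx": 0,"dz": 0,"ay": 0,"claw": -1},
    {"ax": 0,"az": 0,"dy": 0.2,"dx": 0,"dz": 0,"ay": 0,"claw": -1}
  ]
}}

```text
time: 4.95
position: [0.5765, -0.0428, 0.1416]
eef_rot: [-0.073, -2.185, 2.184]
force: [-0.2, 0.4, -2.6]
grip_width: 0.0388
```

```bash
python3 -c "
from h import *
import json
s=state();print(s['position'],inlane(s['position']),s['force'],s['grip_width'])
plan(lane(-.055,-.0015,.0825),YAW-np.pi,s)
json.dump({k:np.array(v).tolist() for k,v in s.items()},open('s4.json','w'))
im=imaging.capture('wrist');cv2.imwrite('pics/w4.png',im[:,:,::-1])
im=imaging.capture('scene');cv2.imwrite('pics/sc4.png',cv2.resize(im[125:255,215:345],None,fx=4.5,fy=4.5)[:,:,::-1])
"
```

```text
[ 0.57653098 -0.04276082  0.14159018] [-56.36703517  -0.26722656] [-0.23098428  0.35790807 -2.55036859] 0.038799709990911306
d units [-0.035  1.477 -0.034] turn units [ 0.   -0.04  0.03] tool x [-0.998  0.069  0.003] z [-0.069 -0.998 -0.   ]
```

View pics/w4.png

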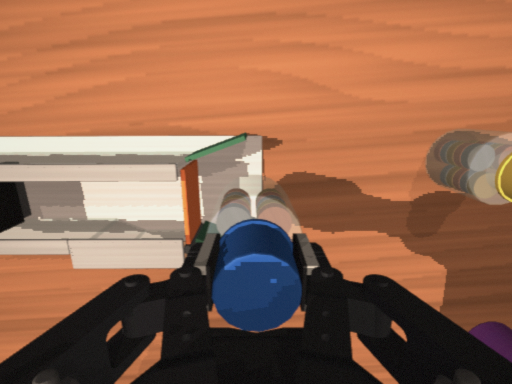

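View pics/sc4.png

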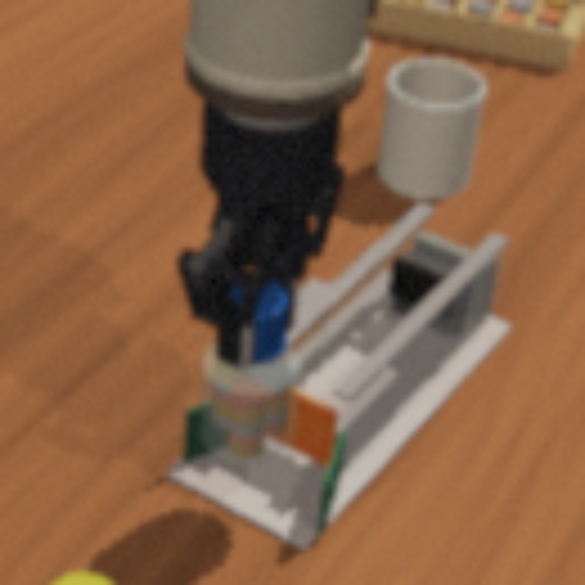

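Call:
{"name": "jog_arm", "arguments": {
  "moves": [
    {"ax": 0,"az": 0,"dy": 0.4,"dx": -0.03,"dz": -0.03,"ay": 0,"claw": -1},
    {"ax": 0,"az": 0,"dy": 0.5,"dx": 0,"dz": 0,"ay": 0,"claw": -1},
    {"ax": 0,"az": 0,"dy": 0.4,"dx": 0,"dz": 0,"ay": 0,"claw": -1},
    {"ax": 0,"az": 0,"dy": 0.15,"dx": 0,"dz": 0,"ay": 0,"claw": -1},
    {"ax": 0,"az": 0,"dy": 0,"dx": 0,"dz": 0,"ay": 0,"claw": -1}
  ]
}}

```text
time: 5.55
position: [0.5792, -0.0423, 0.0856]
eef_rot: [-0.076, -2.186, 2.185]
force: [-0.2, 0.6, -2.3]
grip_width: 0.0388
```

```bash
cat > look.py <<'E'
from h import *
import sys,json
n=sys.argv[1]
s=state();print(s['position'],'lane',inlane(s['position']).round(1),'F',s['force'].round(2),s['ft_torque'].round(2),s['grip_width'],s['time'])
f=s['force'];print('F lane',(f[:2]@EX).round(2),(f[:2]@EY).round(2))
plan(lane(-.055,-.0015,.0825),YAW-np.pi,s)
json.dump({k:np.array(v).tolist() for k,v in s.items()},open(f's{n}.json','w'))
im=imaging.capture('wrist');cv2.imwrite(f'pics/w{n}.png',cv2.resize(im,None,fx=1.5,fy=1.5)[:,:,::-1])
im=imaging.capture('scene');cv2.imwrite(f'pics/sc{n}.png',cv2.resize(im[125:255,215:345],None,fx=4.5,fy=4.5)[:,:,::-1])
E
python3 look.py 5
```

```text
[ 0.57917973 -0.04229522  0.08555721] lane [-55.7  -2.9] F [-0.17  0.62 -2.33] [-0.01  0.05  0.02] 0.03882533294982423 5.55
F lane 0.61 0.21
d units [ 0.035  0.076 -0.018] turn units [ 0.   -0.04  0.  ] tool x [-0.998  0.07   0.   ] z [-0.07  -0.998 -0.   ]
```

View pics/w5.png

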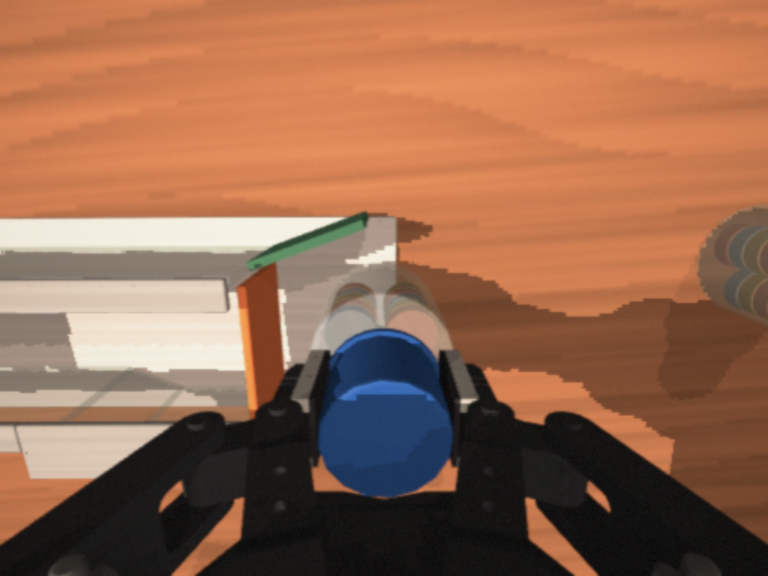

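View pics/sc5.png

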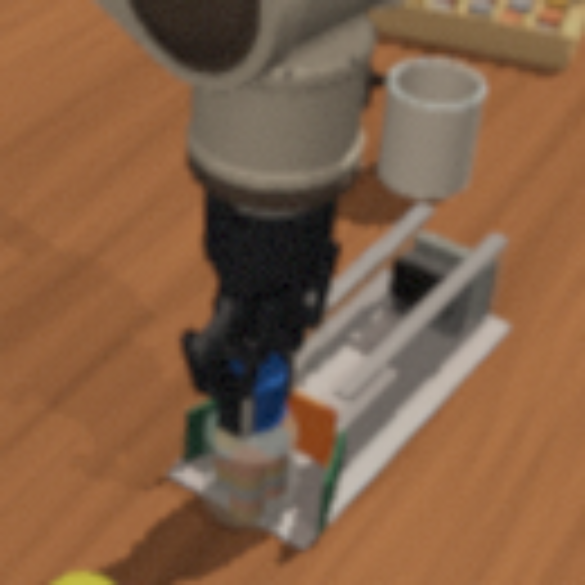

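```bash
python3 -c "
from h import *
import json
s={k:np.array(v) for k,v in json.load(open('s5.json')).items()}
for nm,p,z in(('R in',(226,312),.078),('R in far',(5,312),.078),('L in front',(252,422),.078),('L in far',(5,422),.078),('cap',(385,431),.1233)):
  w=onz('wrist',p[0]/1.5,p[1]/1.5,z,s);print(nm,w.round(4),inlane(w).round(1))
"
```

```text
R in [0.6036 0.0138 0.078 ] [  1.9 -23.5]
R in far [0.6093 0.0958 0.078 ] [ 84.1 -23.8]
L in front [0.5565 0.0115 0.078 ] [-3.6 23.3]
L in far [0.5635 0.1107 0.078 ] [95.9 22.9]
cap [ 0.5793 -0.0438  0.1233] [-57.2  -3.1]
```

Call:
{"name": "jog_arm", "arguments": {
  "moves": [
    {"ax": 0,"az": 0,"dy": 0.07,"dx": 0.07,"dz": 0,"ay": 0,"claw": -1},
    {"ax": 0,"az": 0,"dy": 0,"dx": 0,"dz": -0.2,"ay": 0,"claw": -1},
    {"ax": 0,"az": 0,"dy": 0,"dx": 0,"dz": -0.25,"ay": 0,"claw": -1},
    {"ax": 0,"az": 0,"dy": 0,"dx": 0,"dz": -0.2,"ay": 0,"claw": -1},
    {"ax": 0,"az": 0,"dy": 0,"dx": 0,"dz": 0,"ay": 0,"claw": -1}
  ]
}}

```text
time: 6.15
position: [0.5784, -0.0146, 0.0828]
eef_rot: [-0.075, -2.187, 2.187]
force: [-0.5, -2.6, -2.1]
grip_width: 0.0392
```

```bash
python3 look.py 6
```

```text
[ 0.57843986 -0.01463191  0.08275719] lane [-28.2  -0.3] F [-0.51 -2.56 -2.08] [-0.47 -0.01 -0.05] 0.039246073278762346 6.15
F lane -2.58 0.34
d units [-0.031  0.007  0.671] turn units [-0.   -0.02 -0.  ] tool x [-0.998  0.068 -0.   ] z [-0.068 -0.998  0.   ]
```

View pics/sc6.png

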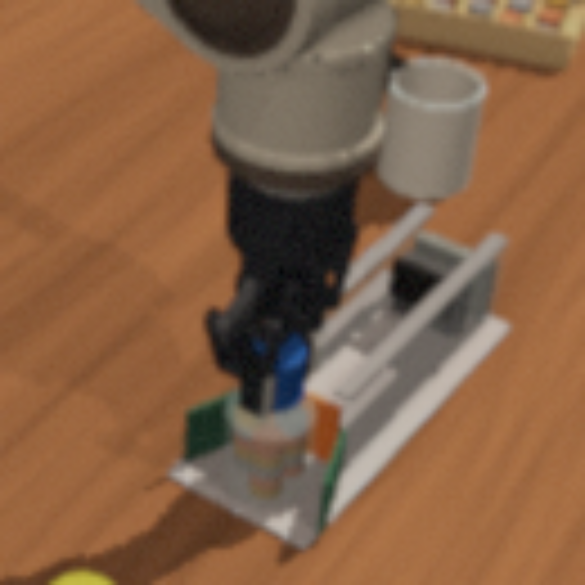

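Call:
{"name": "jog_arm", "arguments": {
  "moves": [
    {"ax": 0,"az": 0,"dy": 0,"dx": 0,"dz": -0.2,"ay": 0,"claw": -1},
    {"ax": 0,"az": 0,"dy": 0,"dx": 0,"dz": -0.2,"ay": 0,"claw": -1},
    {"ax": 0,"az": 0,"dy": 0,"dx": 0,"dz": -0.2,"ay": 0,"claw": -1},
    {"ax": 0,"az": 0,"dy": 0,"dx": 0,"dz": -0.2,"ay": 0,"claw": -1},
    {"ax": 0,"az": 0,"dy": 0,"dx": 0,"dz": -0.2,"ay": 0,"claw": -1}
  ]
}}

```text
time: 6.75
position: [0.5818, 0.0232, 0.0828]
eef_rot: [-0.079, -2.185, 2.188]
force: [5.2, -8.8, -2.7]
grip_width: 0.0387
```

```bash
python3 look.py 7
```

```text
[0.58178158 0.02322064 0.08281379] lane [ 9.8 -1.1] F [ 5.15 -8.77 -2.67] [-1.67 -1.1   0.18] 0.038659226417253924 6.75
F lane -8.41 -5.72
d units [-0.015  0.01   1.62 ] turn units [-0.02 -0.04 -0.02] tool x [-0.998  0.07  -0.002] z [-0.07  -0.998  0.002]
```

View pics/sc7.png

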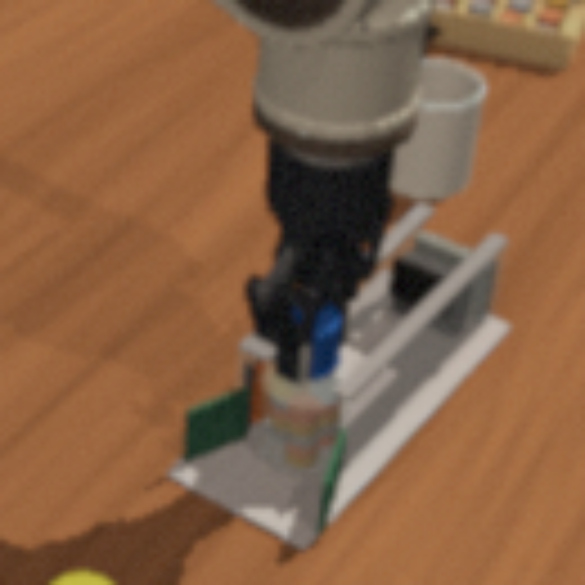

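View pics/w7.png

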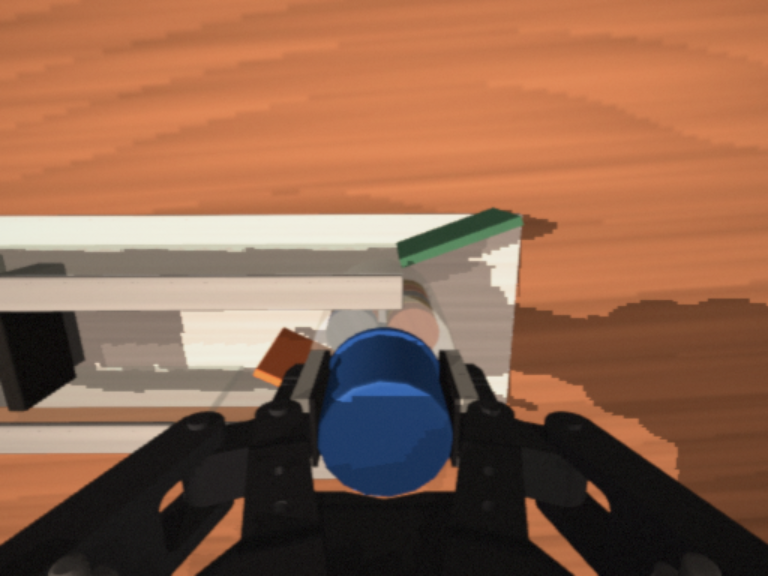

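```bash
python3 look.py 8
```

```text
[0.581957   0.02413754 0.08289777] lane [10.7 -1.2] F [ 6.63 -1.97 -2.41] [-0.45 -1.39 -0.02] 0.03860970971742468 6.85
F lane -1.52 -6.74
d units [-0.011  0.011  1.644] turn units [-0.   -0.04 -0.02] tool x [-0.998  0.069 -0.002] z [-0.069 -0.998  0.   ]
```

Call:
{"name": "jog_arm", "arguments": {
  "moves": [
    {"ax": 0,"az": 0,"dy": 0,"dx": 0.03,"dz": -0.1,"ay": 0,"claw": -1},
    {"ax": 0,"az": 0,"dy": 0,"dx": 0,"dz": -0.15,"ay": 0,"claw": -1},
    {"ax": 0,"az": 0,"dy": 0,"dx": 0,"dz": -0.15,"ay": 0,"claw": -1},
    {"ax": 0,"az": 0,"dy": 0,"dx": 0,"dz": -0.15,"ay": 0,"claw": -1},
    {"ax": 0,"az": 0,"dy": 0,"dx": 0,"dz": -0.15,"ay": 0,"claw": -1}
  ]
}}

```text
time: 7.45
position: [0.5825, 0.0517, 0.0828]
eef_rot: [-0.078, -2.186, 2.187]
force: [4.4, -3.7, -4.3]
grip_width: 0.039
```

```bash
python3 look.py 9
```

```text
[0.58250731 0.05172409 0.08278169] lane [38.3  0. ] F [ 4.38 -3.7  -4.29] [-0.89 -0.92  0.1 ] 0.0390477391977901 7.45
F lane -3.4 -4.62
d units [-0.047  0.008  2.332] turn units [-0.01 -0.04 -0.02] tool x [-0.998  0.07  -0.002] z [-0.07  -0.998  0.   ]
```

View pics/w9.png

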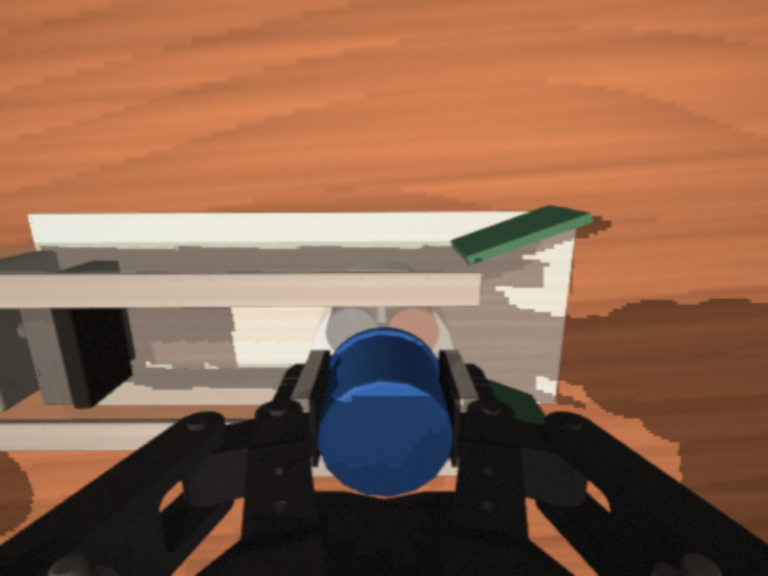

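```bash
python3 -c "
from h import *
import json
s={k:np.array(v) for k,v in json.load(open('s9.json')).items()}
for p,z in(((75,340),.064),((131,340),.032),((226+254,305),.078)):
  w=onz('wrist',p[0]/1.5,p[1]/1.5,z,s);print(w.round(4),inlane(w).round(1))
"
```

```text
[0.5958 0.176  0.064 ] [163.2  -5. ]
[0.5826 0.1747 0.032 ] [161.    8.1]
[0.604 0.014 0.078] [  2.1 -23.9]
```

Call:
{"name": "jog_arm", "arguments": {
  "moves": [
    {"ax": 0,"az": 0,"dy": 0,"dx": 0,"dz": -0.2,"ay": 0,"claw": -1},
    {"ax": 0,"az": 0,"dy": 0,"dx": 0,"dz": -0.2,"ay": 0,"claw": -1},
    {"ax": 0,"az": 0,"dy": 0,"dx": 0,"dz": -0.2,"ay": 0,"claw": -1},
    {"ax": 0,"az": 0,"dy": 0,"dx": 0,"dz": -0.2,"ay": 0,"claw": -1},
    {"ax": 0,"az": 0,"dy": 0,"dx": 0,"dz": -0.2,"ay": 0,"claw": -1}
  ]
}}

```text
time: 8.05
position: [0.5846, 0.0926, 0.0825]
eef_rot: [-0.076, -2.186, 2.186]
force: [3.6, -1.5, -3.4]
grip_width: 0.039
```

```bash
python3 look.py 10
```

```text
[0.58463766 0.09260624 0.08249529] lane [79.2  0.6] F [ 3.58 -1.51 -3.37] [-0.25 -0.59  0.05] 0.038987982871454205 8.05
F lane -1.27 -3.68
d units [-6.400e-02 -1.000e-03  3.356e+00] turn units [ 0.   -0.04  0.  ] tool x [-0.998  0.07   0.   ] z [-0.07  -0.998 -0.   ]
```

Call:
{"name": "jog_arm", "arguments": {
  "moves": [
    {"ax": 0,"az": 0,"dy": 0,"dx": 0,"dz": -0.12,"ay": 0,"claw": -1},
    {"ax": 0,"az": 0,"dy": 0,"dx": 0,"dz": -0.12,"ay": 0,"claw": -1},
    {"ax": 0,"az": 0,"dy": 0,"dx": 0,"dz": -0.12,"ay": 0,"claw": -1},
    {"ax": 0,"az": 0,"dy": 0,"dx": 0,"dz": -0.08,"ay": 0,"claw": -1},
    {"ax": 0,"az": 0,"dy": 0,"dx": 0,"dz": 0,"ay": 0,"claw": -1}
  ]
}}

```text
time: 8.65
position: [0.5856, 0.1101, 0.0824]
eef_rot: [-0.075, -2.186, 2.186]
force: [2.3, 1.1, -3.0]
grip_width: 0.0391
```

```bash
python3 look.py 11
```

```text
[0.58560995 0.11005243 0.0824215 ] lane [96.7  0.8] F [ 2.32  1.1  -2.96] [ 0.16 -0.25  0.  ] 0.03913585677779426 8.65
F lane 1.25 -2.25
d units [-6.900e-02 -3.000e-03  3.793e+00] turn units [ 0.   -0.03  0.01] tool x [-0.998  0.069  0.   ] z [-0.069 -0.998 -0.   ]
```

View pics/w11.png

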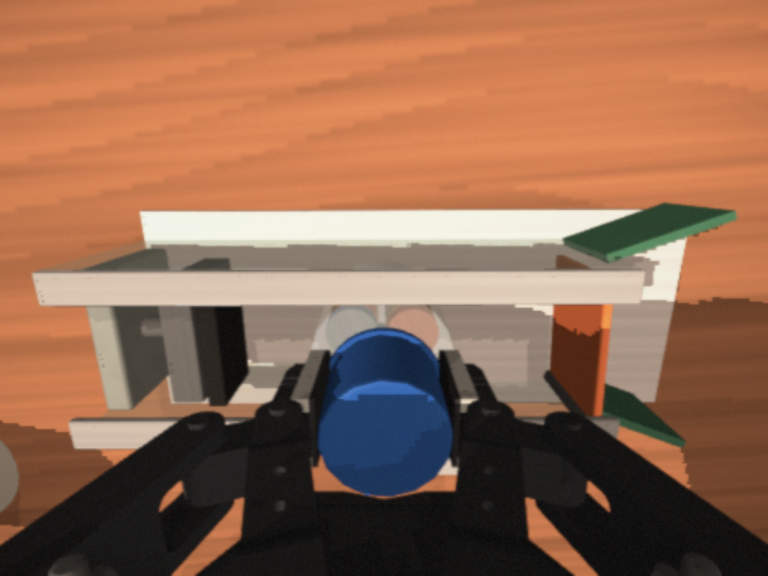

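View pics/sc11.png

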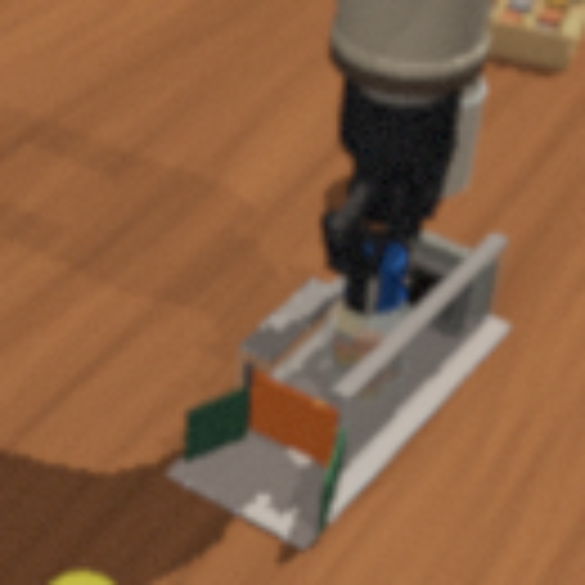

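Call:
{"name": "jog_arm", "arguments": {
  "moves": [
    {"ax": 0,"az": 0,"dy": 0,"dx": -0.03,"dz": -0.05,"ay": 0,"claw": -1},
    {"ax": 0,"az": 0,"dy": 0,"dx": 0,"dz": -0.05,"ay": 0,"claw": -1},
    {"ax": 0,"az": 0,"dy": 0,"dx": 0,"dz": -0.05,"ay": 0,"claw": -1},
    {"ax": 0,"az": 0,"dy": 0,"dx": 0,"dz": -0.05,"ay": 0,"claw": -1},
    {"ax": 0,"az": 0,"dy": 0,"dx": 0,"dz": 0,"ay": 0,"claw": -1}
  ]
}}

```text
time: 9.25
position: [0.5875, 0.1178, 0.0825]
eef_rot: [-0.076, -2.186, 2.186]
force: [0.7, -0.4, -3.7]
grip_width: 0.0393
```

Call:
{"name": "jog_arm", "arguments": {
  "moves": [
    {"ax": 0,"az": 0,"dy": 0,"dx": 0,"dz": -0.05,"ay": 0,"claw": -1},
    {"ax": 0,"az": 0,"dy": 0,"dx": 0,"dz": -0.05,"ay": 0,"claw": -1},
    {"ax": 0,"az": 0,"dy": 0,"dx": 0,"dz": -0.05,"ay": 0,"claw": -1},
    {"ax": 0,"az": 0,"dy": 0,"dx": 0,"dz": -0.05,"ay": 0,"claw": -1},
    {"ax": 0,"az": 0,"dy": 0,"dx": 0,"dz": 0,"ay": 0,"claw": -1}
  ]
}}

```text
time: 9.75
position: [0.5881, 0.1257, 0.0825]
eef_rot: [-0.076, -2.186, 2.186]
force: [0.2, -0.2, -3.5]
grip_width: 0.0389
```

```bash
python3 look.py 12
```

```text
[0.58809617 0.12572768 0.08251273] lane [112.5  -0.6] F [ 0.15 -0.18 -3.48] [-0.    0.   -0.01] 0.03894793333486703 9.75
F lane -0.17 -0.16
d units [-0.034 -0.     4.188] turn units [ 0.   -0.04  0.  ] tool x [-0.998  0.069  0.   ] z [-0.069 -0.998 -0.   ]
```

View pics/w12.png

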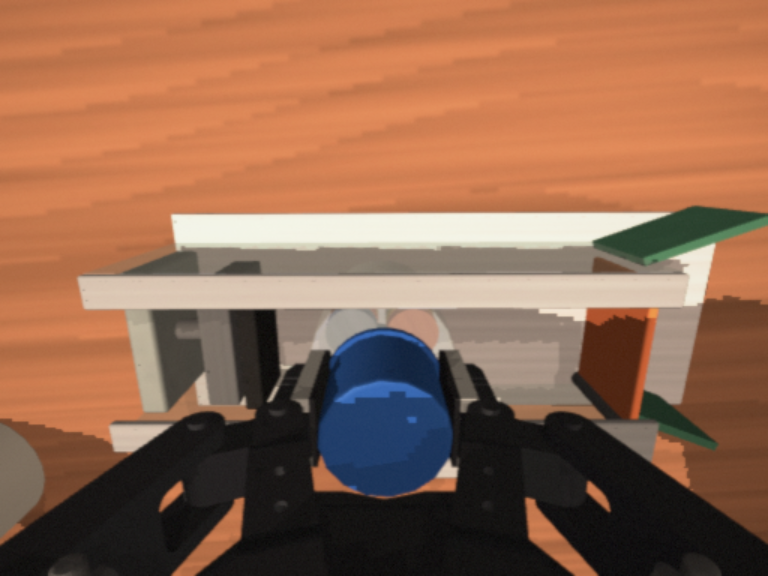

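Call:
{"name": "jog_arm", "arguments": {
  "moves": [
    {"ax": 0,"az": 0,"dy": 0,"dx": 0,"dz": -0.05,"ay": 0,"claw": -1},
    {"ax": 0,"az": 0,"dy": 0,"dx": 0,"dz": -0.05,"ay": 0,"claw": -1},
    {"ax": 0,"az": 0,"dy": 0,"dx": 0,"dz": -0.05,"ay": 0,"claw": -1},
    {"ax": 0,"az": 0,"dy": 0,"dx": 0,"dz": -0.05,"ay": 0,"claw": -1},
    {"ax": 0,"az": 0,"dy": 0,"dx": 0,"dz": 0,"ay": 0,"claw": -1}
  ]
}}

```text
time: 10.35
position: [0.5887, 0.1337, 0.0825]
eef_rot: [-0.076, -2.186, 2.186]
force: [0.5, -0.2, -2.7]
grip_width: 0.0387
```

Call:
{"name": "jog_arm", "arguments": {
  "moves": [
    {"ax": 0,"az": 0,"dy": 0,"dx": 0,"dz": -0.02,"ay": 0,"claw": -1},
    {"ax": 0,"az": 0,"dy": 0,"dx": 0,"dz": -0.02,"ay": 0,"claw": -1},
    {"ax": 0,"az": 0,"dy": 0,"dx": 0,"dz": 0,"ay": 0,"claw": -1},
    {"ax": 0,"az": 0,"dy": 0,"dx": 0,"dz": 0,"ay": 0,"claw": -1},
    {"ax": 0,"az": 0,"dy": 0,"dx": 0,"dz": 0,"ay": 0,"claw": -1}
  ]
}}

```text
time: 10.85
position: [0.5888, 0.135, 0.0825]
eef_rot: [-0.076, -2.186, 2.186]
force: [0.4, 0.3, -3.1]
grip_width: 0.0385
```

Call:
{"name": "jog_arm", "arguments": {
  "moves": [
    {"ax": 0,"az": 0,"dy": 0,"dx": 0,"dz": -0.02,"ay": 0,"claw": -1},
    {"ax": 0,"az": 0,"dy": 0,"dx": 0,"dz": -0.02,"ay": 0,"claw": -1},
    {"ax": 0,"az": 0,"dy": 0,"dx": 0,"dz": -0.02,"ay": 0,"claw": -1},
    {"ax": 0,"az": 0,"dy": 0,"dx": 0,"dz": 0,"ay": 0,"claw": -1},
    {"ax": 0,"az": 0,"dy": 0,"dx": 0,"dz": 0,"ay": 0,"claw": -1}
  ]
}}

```text
time: 11.35
position: [0.5889, 0.1375, 0.0825]
eef_rot: [-0.076, -2.186, 2.186]
force: [0.1, 0.3, -3.1]
grip_width: 0.0389
```

Call:
{"name": "jog_arm", "arguments": {
  "moves": [
    {"ax": 0,"az": 0,"dy": 0,"dx": 0,"dz": -0.02,"ay": 0,"claw": -1},
    {"ax": 0,"az": 0,"dy": 0,"dx": 0,"dz": -0.02,"ay": 0,"claw": -1},
    {"ax": 0,"az": 0,"dy": 0,"dx": 0,"dz": 0,"ay": 0,"claw": -1},
    {"ax": 0,"az": 0,"dy": 0,"dx": 0,"dz": 0,"ay": 0,"claw": -1},
    {"ax": 0,"az": 0,"dy": 0,"dx": 0,"dz": 0,"ay": 0,"claw": -1}
  ]
}}

```text
time: 11.85
position: [0.589, 0.139, 0.0825]
eef_rot: [-0.076, -2.186, 2.186]
force: [0.8, 0.5, -3.2]
grip_width: 0.0388
```

Call:
{"name": "jog_arm", "arguments": {
  "moves": [
    {"ax": 0,"az": 0,"dy": 0,"dx": 0,"dz": -0.02,"ay": 0,"claw": -1},
    {"ax": 0,"az": 0,"dy": 0,"dx": 0,"dz": -0.02,"ay": 0,"claw": -1},
    {"ax": 0,"az": 0,"dy": 0,"dx": 0,"dz": 0,"ay": 0,"claw": -1},
    {"ax": 0,"az": 0,"dy": 0,"dx": 0,"dz": 0,"ay": 0,"claw": -1},
    {"ax": 0,"az": 0,"dy": 0,"dx": 0,"dz": 0,"ay": 0,"claw": -1}
  ]
}}

```text
time: 12.35
position: [0.5892, 0.1406, 0.0825]
eef_rot: [-0.076, -2.186, 2.186]
force: [0.7, -0.6, -2.6]
grip_width: 0.039
```

```bash
python3 look.py 13
```

```text
[0.58916752 0.14062529 0.08253379] lane [127.5  -0.7] F [ 0.69 -0.62 -2.55] [0.03 0.03 0.  ] 0.0390478014610888 12.35
F lane -0.57 -0.73
d units [-0.035  0.     4.561] turn units [ 0.   -0.04  0.  ] tool x [-0.998  0.07   0.   ] z [-0.07  -0.998 -0.   ]
```

View pics/w13.png

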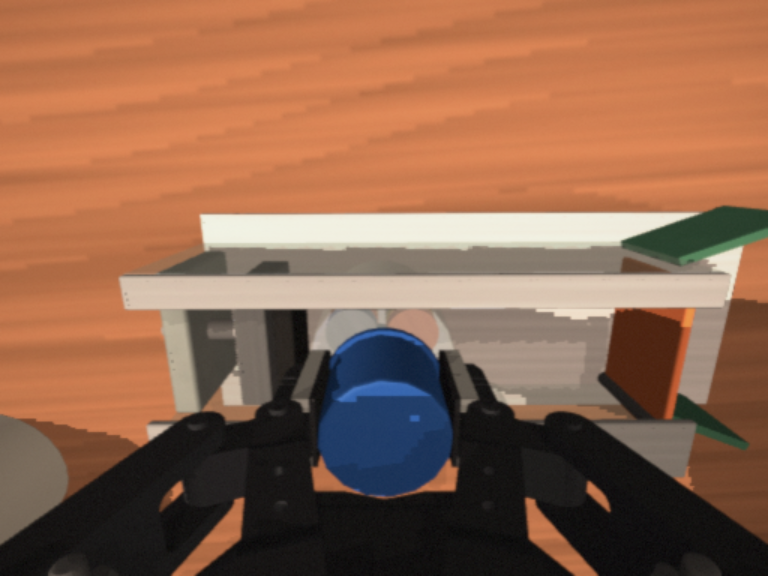

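Call:
{"name": "jog_arm", "arguments": {
  "moves": [
    {"ax": 0,"az": 0,"dy": 0,"dx": 0,"dz": -0.02,"ay": 0,"claw": -1},
    {"ax": 0,"az": 0,"dy": 0,"dx": 0,"dz": -0.02,"ay": 0,"claw": -1},
    {"ax": 0,"az": 0,"dy": 0,"dx": 0,"dz": 0,"ay": 0,"claw": -1},
    {"ax": 0,"az": 0,"dy": 0,"dx": 0,"dz": 0,"ay": 0,"claw": -1},
    {"ax": 0,"az": 0,"dy": 0,"dx": 0,"dz": 0,"ay": 0,"claw": -1}
  ]
}}

```text
time: 12.95
position: [0.5893, 0.1422, 0.0826]
eef_rot: [-0.076, -2.186, 2.186]
force: [-0.2, -0.5, -3.2]
grip_width: 0.0387
```

Call:
{"name": "jog_arm", "arguments": {
  "moves": [
    {"ax": 0,"az": 0,"dy": 0,"dx": 0,"dz": -0.02,"ay": 0,"claw": -1},
    {"ax": 0,"az": 0,"dy": 0,"dx": 0,"dz": -0.02,"ay": 0,"claw": -1},
    {"ax": 0,"az": 0,"dy": 0,"dx": 0,"dz": 0,"ay": 0,"claw": -1},
    {"ax": 0,"az": 0,"dy": 0,"dx": 0,"dz": 0,"ay": 0,"claw": -1},
    {"ax": 0,"az": 0,"dy": 0,"dx": 0,"dz": 0,"ay": 0,"claw": -1}
  ]
}}

```text
time: 13.45
position: [0.5894, 0.1438, 0.0826]
eef_rot: [-0.076, -2.186, 2.186]
force: [-0.3, -0.1, -4.2]
grip_width: 0.039
```

Call:
{"name": "jog_arm", "arguments": {
  "moves": [
    {"ax": 0,"az": 0,"dy": 0,"dx": 0,"dz": -0.02,"ay": 0,"claw": -1},
    {"ax": 0,"az": 0,"dy": 0,"dx": 0,"dz": -0.02,"ay": 0,"claw": -1},
    {"ax": 0,"az": 0,"dy": 0,"dx": 0,"dz": 0,"ay": 0,"claw": -1},
    {"ax": 0,"az": 0,"dy": 0,"dx": 0,"dz": 0,"ay": 0,"claw": -1},
    {"ax": 0,"az": 0,"dy": 0,"dx": 0,"dz": 0,"ay": 0,"claw": -1}
  ]
}}

```text
time: 13.95
position: [0.5895, 0.1454, 0.0826]
eef_rot: [-0.076, -2.186, 2.186]
force: [-0.5, 0.4, -3.1]
grip_width: 0.0386
```

Call:
{"name": "jog_arm", "arguments": {
  "moves": [
    {"ax": 0,"az": 0,"dy": 0,"dx": 0,"dz": -0.02,"ay": 0,"claw": -1},
    {"ax": 0,"az": 0,"dy": 0,"dx": 0,"dz": 0,"ay": 0,"claw": -1},
    {"ax": 0,"az": 0,"dy": 0,"dx": 0,"dz": 0,"ay": 0,"claw": -1},
    {"ax": 0,"az": 0,"dy": 0,"dx": 0,"dz": 0,"ay": 0,"claw": -1},
    {"ax": 0,"az": 0,"dy": 0,"dx": 0,"dz": 0,"ay": 0,"claw": -1}
  ]
}}

```text
time: 14.45
position: [0.5896, 0.1462, 0.0825]
eef_rot: [-0.076, -2.186, 2.186]
force: [0.8, 0.7, -2.8]
grip_width: 0.039
```

Call:
{"name": "jog_arm", "arguments": {
  "moves": [
    {"ax": 0,"az": 0,"dy": 0,"dx": 0,"dz": -0.02,"ay": 0,"claw": -1},
    {"ax": 0,"az": 0,"dy": 0,"dx": 0,"dz": -0.02,"ay": 0,"claw": -1},
    {"ax": 0,"az": 0,"dy": 0,"dx": 0,"dz": 0,"ay": 0,"claw": -1},
    {"ax": 0,"az": 0,"dy": 0,"dx": 0,"dz": 0,"ay": 0,"claw": -1},
    {"ax": 0,"az": 0,"dy": 0,"dx": 0,"dz": 0,"ay": 0,"claw": -1}
  ]
}}

```text
time: 14.95
position: [0.5897, 0.1476, 0.0826]
eef_rot: [-0.076, -2.186, 2.186]
force: [-0.6, -4.8, -1.7]
grip_width: 0.0388
```

```bash
python3 look.py 14
```

```text
[0.58967823 0.14760329 0.08255503] lane [134.4  -0.8] F [-0.61 -4.85 -1.74] [-1.03  0.11 -0.02] 0.038815193858809945 14.95
F lane -4.88 0.29
d units [-3.400e-02  2.000e-03  4.736e+00] turn units [-0.   -0.04 -0.  ] tool x [-0.998  0.07  -0.   ] z [-0.07  -0.998  0.   ]
```

View pics/w14.png

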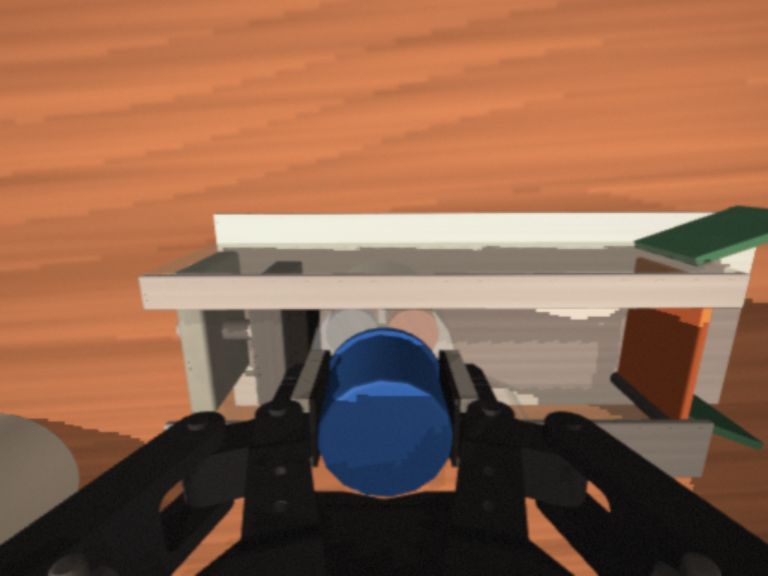

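Call:
{"name": "jog_arm", "arguments": {
  "moves": [
    {"ax": 0,"az": 0,"dy": 0,"dx": 0,"dz": -0.02,"ay": 0,"claw": -1},
    {"ax": 0,"az": 0,"dy": 0,"dx": 0,"dz": 0,"ay": 0,"claw": -1},
    {"ax": 0,"az": 0,"dy": 0,"dx": 0,"dz": 0,"ay": 0,"claw": -1},
    {"ax": 0,"az": 0,"dy": 0,"dx": 0,"dz": 0,"ay": 0,"claw": -1},
    {"ax": 0,"az": 0,"dy": 0,"dx": 0,"dz": 0,"ay": 0,"claw": -1}
  ]
}}

```text
time: 15.55
position: [0.5897, 0.1482, 0.0825]
eef_rot: [-0.076, -2.185, 2.187]
force: [-0.6, -7.1, -0.8]
grip_width: 0.0388
```

Call:
{"name": "jog_arm", "arguments": {
  "moves": [
    {"ax": 0,"az": 0,"dy": 0,"dx": 0,"dz": -0.018,"ay": 0,"claw": -1},
    {"ax": 0,"az": 0,"dy": 0,"dx": 0,"dz": 0,"ay": 0,"claw": -1},
    {"ax": 0,"az": 0,"dy": 0,"dx": 0,"dz": 0,"ay": 0,"claw": -1},
    {"ax": 0,"az": 0,"dy": 0,"dx": 0,"dz": 0,"ay": 0,"claw": -1},
    {"ax": 0,"az": 0,"dy": 0,"dx": 0,"dz": 0,"ay": 0,"claw": -1}
  ]
}}

```text
time: 16.05
position: [0.5898, 0.1487, 0.0826]
eef_rot: [-0.076, -2.185, 2.187]
force: [-0.6, -8.7, -0.2]
grip_width: 0.0391
```

Call:
{"name": "jog_arm", "arguments": {
  "moves": [
    {"ax": 0,"az": 0,"dy": 0,"dx": 0,"dz": 0,"ay": 0,"claw": -1},
    {"ax": 0,"az": 0,"dy": 0,"dx": 0,"dz": 0,"ay": 0,"claw": -1},
    {"ax": 0,"az": 0,"dy": 0,"dx": 0,"dz": 0,"ay": 0,"claw": -1},
    {"ax": 0,"az": 0,"dy": 0,"dx": 0,"dz": 0,"ay": 0,"claw": -1},
    {"ax": 0,"az": 0,"dy": 0,"dx": 0,"dz": 0,"ay": 0,"claw": -1}
  ]
}}

```text
time: 16.55
position: [0.5898, 0.1487, 0.0826]
eef_rot: [-0.076, -2.185, 2.187]
force: [-0.8, -8.4, 0.0]
grip_width: 0.0386
```

```bash
python3 look.py 15
```

```text
[0.58979002 0.14872674 0.08262273] lane [135.6  -0.8] F [-0.79 -8.37  0.04] [-1.94  0.22  0.07] 0.03864181697372377 16.55
F lane -8.41 0.23
d units [-0.034  0.007  4.764] turn units [-0.01 -0.04 -0.  ] tool x [-0.998  0.07  -0.   ] z [-0.07  -0.998  0.001]
```

View pics/sc15.png

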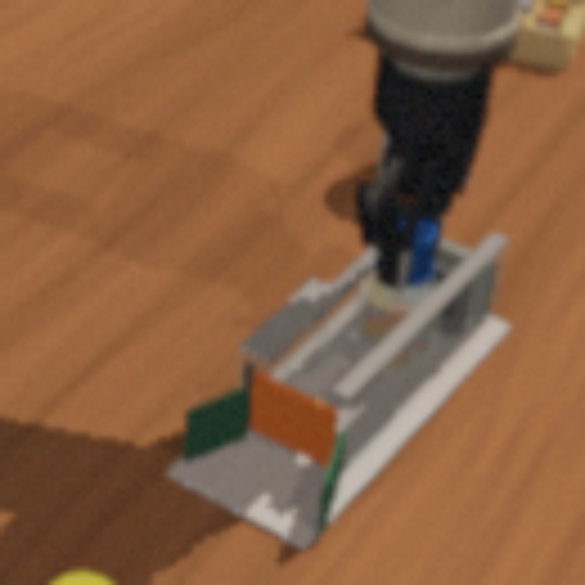

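Call:
{"name": "jog_arm", "arguments": {
  "moves": [
    {"ax": 0,"az": 0,"dy": 0,"dx": 0,"dz": 0.03,"ay": 0,"claw": -1},
    {"ax": 0,"az": 0,"dy": 0,"dx": 0,"dz": 0.03,"ay": 0,"claw": -1},
    {"ax": 0,"az": 0,"dy": 0.02,"dx": 0,"dz": 0,"ay": 0,"claw": -1},
    {"ax": 0,"az": 0,"dy": 0.02,"dx": 0,"dz": 0,"ay": 0,"claw": -1},
    {"ax": 0,"az": 0,"dy": 0,"dx": 0,"dz": 0,"ay": 0,"claw": -1}
  ]
}}

```text
time: 17.15
position: [0.5896, 0.147, 0.0808]
eef_rot: [-0.076, -2.186, 2.186]
force: [0.4, -3.0, -3.1]
grip_width: 0.0388
```

Call:
{"name": "jog_arm", "arguments": {
  "moves": [
    {"ax": 0,"az": 0,"dy": 0.02,"dx": 0,"dz": 0,"ay": 0,"claw": -1},
    {"ax": 0,"az": 0,"dy": 0,"dx": 0,"dz": 0,"ay": 0,"claw": -1},
    {"ax": 0,"az": 0,"dy": 0,"dx": 0,"dz": 0,"ay": 0,"claw": -1},
    {"ax": 0,"az": 0,"dy": 0,"dx": 0,"dz": 0,"ay": 0,"claw": -1},
    {"ax": 0,"az": 0,"dy": 0,"dx": 0,"dz": 0,"ay": 0,"claw": -1}
  ]
}}

```text
time: 17.65
position: [0.5897, 0.147, 0.0804]
eef_rot: [-0.077, -2.187, 2.186]
force: [0.4, -0.3, 5.3]
grip_width: 0.0389
```

Call:
{"name": "jog_arm", "arguments": {
  "moves": [
    {"ax": 0,"az": 0,"dy": 0,"dx": 0,"dz": 0,"ay": 0,"claw": 0},
    {"ax": 0,"az": 0,"dy": 0,"dx": 0,"dz": 0,"ay": 0,"claw": 0.3},
    {"ax": 0,"az": 0,"dy": 0,"dx": 0,"dz": 0,"ay": 0,"claw": 0.4},
    {"ax": 0,"az": 0,"dy": 0,"dx": 0,"dz": 0,"ay": 0,"claw": 0.4},
    {"ax": 0,"az": 0,"dy": 0,"dx": 0,"dz": 0,"ay": 0,"claw": 0.4}
  ]
}}

```text
time: 18.15
position: [0.5895, 0.1469, 0.08]
eef_rot: [-0.076, -2.186, 2.186]
force: [0.0, 0.2, -0.8]
grip_width: 0.0602
```

```bash
python3 look.py 16
```

```text
[0.58953761 0.14694048 0.08004449] lane [133.8  -0.7] F [ 0.02  0.23 -0.84] [ 0.06 -0.    0.02] 0.06019014315486709 18.15
F lane 0.23 -0.01
d units [-0.036 -0.062  4.719] turn units [ 0.   -0.04  0.  ] tool x [-0.998  0.07   0.   ] z [-0.07  -0.998 -0.   ]
```

View pics/w16.png

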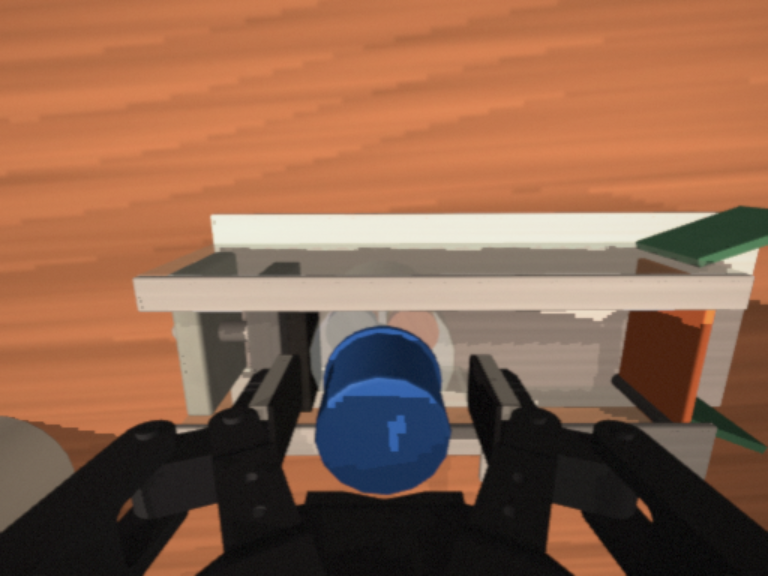

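Released cleanly; the cap at about (383,435) is free of both pads. Now straight up.

Call:
{"name": "jog_arm", "arguments": {
  "moves": [
    {"ax": 0,"az": 0,"dy": -0.3,"dx": 0,"dz": 0,"ay": 0,"claw": 0.4},
    {"ax": 0,"az": 0,"dy": -0.6,"dx": 0,"dz": 0,"ay": 0,"claw": 0.4},
    {"ax": 0,"az": 0,"dy": -0.8,"dx": 0,"dz": 0,"ay": 0,"claw": 0.4},
    {"ax": 0,"az": 0,"dy": -0.8,"dx": 0,"dz": 0,"ay": 0,"claw": 0.4},
    {"ax": 0,"az": 0,"dy": -0.8,"dx": 0,"dz": 0,"ay": 0,"claw": 0.4}
  ]
}}

```text
time: 18.75
position: [0.5894, 0.1469, 0.2145]
eef_rot: [-0.077, -2.187, 2.186]
force: [0.5, -0.8, 0.0]
grip_width: 0.0598
```

Call:
{"name": "jog_arm", "arguments": {
  "moves": [
    {"ax": 0,"az": 0,"dy": -0.5,"dx": 0.3,"dz": 0,"ay": 0,"claw": 0.4},
    {"ax": 0,"az": 0,"dy": 0,"dx": 0.3,"dz": 0,"ay": 0,"claw": 0.4},
    {"ax": 0,"az": 0,"dy": 0,"dx": 0,"dz": 0,"ay": 0,"claw": 0.4},
    {"ax": 0,"az": 0,"dy": 0,"dx": 0,"dz": 0,"ay": 0,"claw": 0.4},
    {"ax": 0,"az": 0,"dy": 0,"dx": 0,"dz": 0,"ay": 0,"claw": 0.4}
  ]
}}

```text
time: 19.25
position: [0.5657, 0.1485, 0.2313]
eef_rot: [-0.075, -2.185, 2.185]
force: [-0.5, -0.6, -0.1]
grip_width: 0.0595
```

```bash
python3 look.py 17; python3 -c "
from h import *
im=imaging.capture('side');cv2.imwrite('pics/side17.png',cv2.resize(im[110:310,130:340],None,fx=2.9,fy=2.9)[:,:,::-1])
s=state()
w=imaging.capture('wrist')
m=cv2.inRange(cv2.cvtColor(w,cv2.COLOR_RGB2HSV),(105,120,60),(122,255,255));k,l,S,c=cv2.connectedComponentsWithStats(m)
for i in range(1,k):
  if S[i,4]>100:
    x,y,ww,hh,a=S[i];p=(x+ww/2,y+hh-ww/2);q=onz('wrist',*p,.118,s);print(S[i],p,q,inlane(q))
"
```

```text
[0.56567074 0.14846078 0.23130776] lane [133.7  23.2] F [-0.53 -0.62 -0.12] [-0.04 -0.01  0.02] 0.05949652915720425 19.25
F lane -0.65 0.48
d units [-0.639  3.72   4.715] turn units [-0.   -0.04  0.01] tool x [-0.998  0.07   0.001] z [-0.07  -0.998  0.   ]
[ 235  144   41   47 1523] (np.float64(255.5), np.float64(170.5)) [0.58677931 0.14629412 0.118     ] [132.95146032   2.03638115]
```

View pics/w17.png

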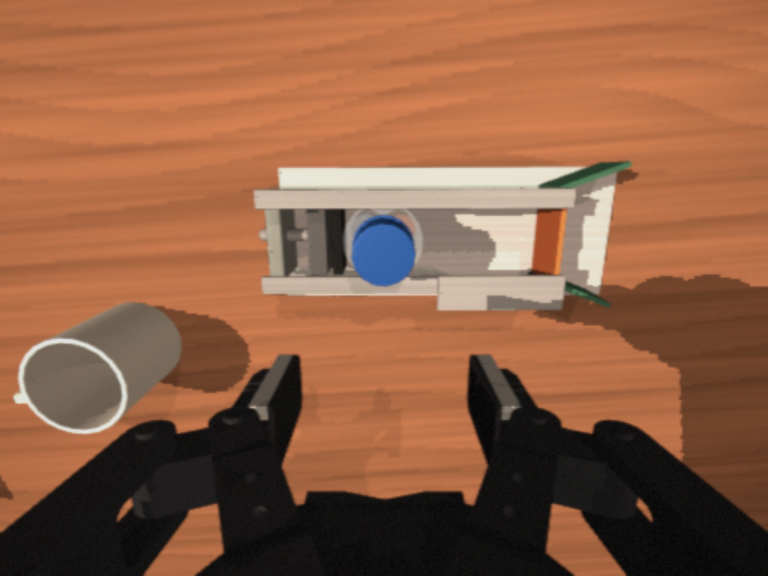

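View pics/sc17.png

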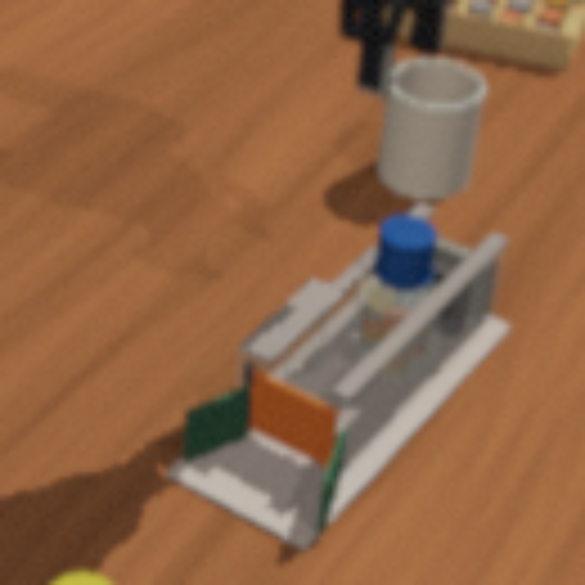

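View pics/side17.png

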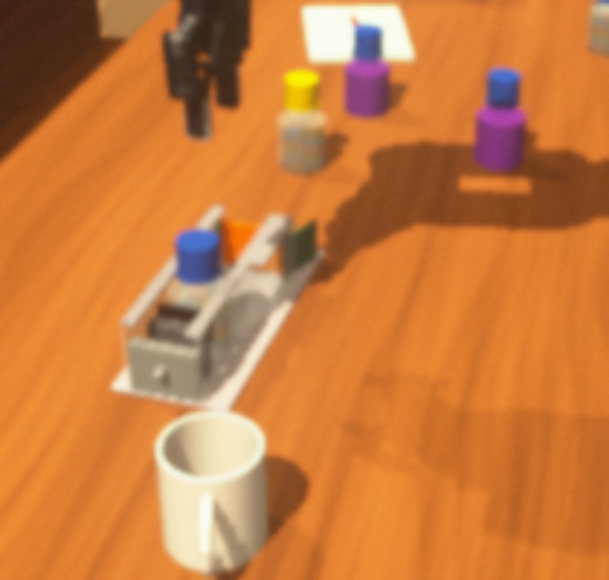

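The pictures show the jar upright in the lane with its cap at (384,250) in w17. The gate is flat across the mouth, the mug and yellow jar look undisturbed, and the gripper is clear.

```bash
python3 -c "
from workcell import bot
print(bot.hand_in())"
```

```text
the job is handed in; nothing more can be done
None
```

I took the blue-capped clear jar by its cap, pushed it through the orange gate and slid it on to the rubber stop. It is now standing released in the lane, and the job was handed in at about 19.4 s of the 61 s allowed. No verdict is reported.

- **Gate:** it was open while the jar passed. It looked shut by the time the jar's centre was at about lane x = 97 mm, and it still looked shut in the last pictures.
- **Stop:** I crept in until I felt contact at about x = 134 mm, then pressed. The wrist force along the lane read 8.4–8.7 N for at least half a second, against the 9 N asked for. The highest force I read against the stop was 8.7 N.
- **Release:** I backed off, set the jar on the lane floor, opened the fingers and lifted straight up. The wrist force then read about zero.
- **Last checks:** the jar is upright at about x = 133 mm. The mug and the yellow jar look undisturbed, judged by eye only.

Two measurements disagreed or stood out:
- **Sideways position:** the last wrist picture put the cap about 2 mm left of the centre line, while the tool position at release put it about 1 mm right. Both are within the calibration error and the 10 mm limit.
- **Gate push:** while the jar was being pushed through the gate, the wrist read a brief total of about 10 N. That is above the stated 1–4 N spring but well under the 20 N limit.

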